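# Stack the second stock crate on the full one, turned end for end

### The arm

A 6-joint arm with a two-finger parallel gripper is mounted at the origin on the work surface. World frame = base frame: x ahead of the robot, y to its left, z up, the work surface at z = 0. Lengths are in m, angles in rad, forces in N, time in s.
With the tool pointing down it reaches from about 0.3 to 0.775 m from the base axis. Payload 14.6 kg.
Tool frame: the origin (TCP) lies at the very end of the fingers, on their centre line; the grasp point (between the pads) lies ctrl.grasp_offset behind it (ctrl.grasp_offset is the distance from the TCP to the grasp point, in m); z points along the fingers, y is the direction in which the jaws open and shut (so a half turn about z gives the same grasp; the last joint's range is limited). The gripper opens to 94 mm and grips with 3 to 60 N. Pads are 16 mm wide; open, the fingers measure 119 mm over their backs; the gripper's body (75 mm by 177 mm) begins 78 mm behind the grasp point.
Start: joints at [-1.369, 0.3, 1.521, -0, 1.321, -0.067], TCP at [0.146, -0.53, 0.181] pointing down, gripper open.
Joint ranges: [-3.03, 3.03], [-0.79, 2.21], [0.23, 2.52], [-1.04, 4.18], [0, 3.07], [-2.55, 2.55]. Speed limits (rad/s): [2.22, 2.22, 2.57, 3.14, 3.14, 3.14].

### API

Orientations are given as [roll, pitch, yaw] about the fixed x, y, z axes, in that order (R = Rz(yaw) Ry(pitch) Rx(roll)).
In Python, from station import ctrl gives the robot as it stands. The module is installed in compiled form; this text tells all that it offers.
- The arm moves only by the tool carry_out, never from a script. Its argument "deltas" is a list of rows, each an object of numbers: "x", "y", "z": the shift along the tool's x, y, z in units of 0.02 m (1.0 is 0.02 m); "wx", "wy", "wz": the turn, a rotation vector about the tool's x, y, z in units of 0.08 rad (1.0 is 0.08 rad); "jaw": the opening in per cent of the stroke, from 0 (shut) to 100 (fully open). A call has 1 to 12 rows; each row shifts and turns the commanded pose from where the row before left it, along the tool's axes as they then stand; what a row does not reach is not made up. A row lasts 1/12 s, in which the tool goes at most 41.7 mm and 7.16 degrees, less where a joint would pass 70% of its speed; a pose out of reach is approached as far as the arm can. A call with a number of a shift or a turn outside -1 to 1 is refused whole. A call with a gripper value outside its range is refused whole. The fingers move at their own pace and stop on an object; "squeeze" is the grip in N (left out, the last holds). Time passes only in rows, so rows that do not move let the fingers close. It gives the time, the measured TCP pose, the force and the opening at its end, in the units of the state.
- ctrl.get_obs(): the state, without advancing time (a new reading comes with each control period).
- ctrl.camera(name): name is "scene" or "top"; returns the picture (400x640x3 uint8, blue, green, red); there is no depth.
- ctrl.camera_params(name): a dict with "mtx" (3x3 intrinsics, pixels), "origin" and "attitude" of the camera in the world. Camera axes: x right, y down, z forward; pixel columns grow to the right and rows downward; lengths in m; the calibration is good to about 2 mm. A picture is of the moment at which its call begins. camera_params takes no time and is no camera call.
- ctrl.hand_in(): hands the job in, once; it reports no verdict.
Trained networks look in the newest picture that a camera, given by its name, has taken for a name from the list of things; names that differ only in an ending like _2 or _b are one class to them, and where a whole thing is asked for, a point or a joint stands for the part that bears it (a point fixed in the world has none). Each returns a list of dicts, best first, with "conf" (0 to 1); they miss things now and then, are a little off and sometimes report something else, mostly with a low value. They report only what shows in the picture. A call takes as long as a camera call.
- ctrl.boxes_of(camera, label): "rect" ([left, top, right, bottom] in pixels, round what is visible of it).
- ctrl.mark_of(camera, label): "position" ([row, column] in pixels: a listed point, or the origin of a listed thing).
The state is a dict: "time_s": time; "qpos": joint angles; "joint_vel": joint speeds; "tau": joint torques, N m; "ee_pos": TCP position; "eef_rot": TCP orientation; "force": force on the tool from outside, world axes, zero at the start; "moment": the same for the moment, N m; "grip_width": finger opening in m.
Only numpy, scipy, OpenCV 4.12 (cv2) and the standard library are available. Lean on these libraries where they do the work, as an engineer would, in place of code of your own. Each camera call takes 0.05 s, during which the arm holds its last target.

### The job

The crate with the knobbly burl in it is packed: leave it where it stands and put the other crate, with the wood slice still in it, on top. Keeping it upright, turn it end for end so that its orange end comes over the plain end of the lower one, and set it down gently so that it stands level on the four lugs inside the lower rim, not nested down onto the burl. Leave the other things on the counter where they are.

Things in the scene. Friction and masses are not known exactly. Their poses are not given: they have to be found in the camera images.
- full_crate: Packed lower crate (burl in it): dark teal plastic stack-nest crate, 190 long (own x) x 134 wide (own y) x 90 mm high, about 0.5 kg with the burl, loose on the counter. Origin: centre of its underside; +x towards its orange end, the other end is plain. Rim: upright band 10 mm thick, z 56 to 90 mm, inside 170 x 114 mm, inner top edge bevelled 3 mm; below it the walls taper to an underside of 157 x 101 mm.
- top_crate: Crate to put on top (wood slice in it): same shape, colours, axes and origin as the full crate; about 0.3 kg with the slice. Its orange end starts facing roughly the same way as the full crate's (within about 65 degrees). Nested it would sit 34 mm higher than the lower crate; turned end for end it stands on the lugs 82 mm higher, with 6 mm of play either way along and across.
- lug_plane (a point): centre of the full crate at the height of its lugs' tops, z = 82 mm (8 mm under the rim's top). Four lugs inside its long walls at own x = +54 and -23 mm, 20 mm long, standing 17.5 mm in from the band. Below each lug the wall has an open channel outside, so a crate the same way round slides down past the lugs, and one turned half a turn rests its underside on them.
- full_crate_marked_end (a point): middle of the top edge of the full crate's orange end rim: own x = +90, y = 0, z = 90 mm of that crate
- top_crate_marked_end (a point): middle of the top edge of the top crate's orange end rim: own x = +90, y = 0, z = 90 mm of that crate
- grip_left (a point): top of the top crate's long rim on its own +y side: own x = +15, y = +62, z = 90 mm. The band is 10 mm thick here and upright, free of lugs from own x = -12 to +43 mm; 34 mm below the top the wall inside steps inwards by 3.5 mm.
- grip_right (a point): the same point of the long rim on the own -y side: own x = +15, y = -62, z = 90 mm
- burl: knobbly light brown piece of driftwood, about 110 x 50 x 60 mm high, lying loose on the floor (3 mm thick) of the full crate, below the lugs' tops; origin: centre of its underside
- wood_slice: sawn round slice of wood with dark bark, 54 mm across and 20 mm high, lying loose on the floor (3 mm thick) of the top crate; origin: centre of its underside
- tape_measure: teal and black tape measure standing on edge, 74 x 36 x 62 mm high; bystander; origin: centre of its underside
- clear_tub: clear plastic tub, 84 mm across, 85 mm high; bystander; origin: centre of its underside
- wax_jar: amber wax jar with a brass lid, 72 mm across, 70 mm high; bystander; origin: centre of its underside
- packing_tape: roll of brown packing tape lying flat, 110 mm across, 48 mm high; bystander; origin: centre of its underside
- brush: paint brush with a wooden handle, 190 mm long, lying on the counter; bystander; origin: centre of its underside
- loose_root: loose piece of driftwood root, 170 mm long (own x), about 40 mm high; bystander; origin: centre of its underside

How it is judged:
At the end, for the whole second after the job is handed in: Top crate at rest on the full crate's lugs: 79 to 85 mm higher, centred within 10 mm, tilt under 0.035 rad, orange end over the plain end. Full crate upright on the counter within 50 mm of its start. Slice still in the top crate, burl in the full one (z of top_crate in the frame of full_crate between 0.079 and 0.085 m and x of top_crate in the frame of full_crate between -0.01 and 0.01 m and y of top_crate in the frame of full_crate between -0.01 and 0.01 m and x of top_crate_marked_end in the frame of full_crate below -0.06 m and angle between top_crate's own z axis and vertical below 0.035 rad and angle between full_crate's own z axis and vertical below 0.04 rad and height (world z) of full_crate below 0.006 m and distance of full_crate from where it was at the start of the episode below 0.05 m and linear speed of top_crate below 0.02 m/s and angular speed of top_crate below 0.1 rad/s and horizontal distance between wood_slice and top_crate below 0.07 m and horizontal distance between burl and full_crate below 0.07 m and z of wood_slice in the frame of top_crate between -0.005 and 0.05 m and z of burl in the frame of full_crate between -0.005 and 0.05 m); the robot touches nothing.
It fails at once if the top crate presses on the burl (more than 3 N) (contact force between top_crate and burl above 3 N).
It fails at once if the top crate is dropped onto the full crate (faster than 0.5 m/s within 40 mm above the lugs) (z of top_crate in the frame of full_crate between 0.07 and 0.122 m and horizontal distance between top_crate and full_crate below 0.04 m and linear speed of top_crate above 0.5 m/s).
It fails at once if the top crate is tipped by more than 0.6 rad (angle between top_crate's own z axis and vertical above 0.6 rad).
It fails at once if another thing on the counter (tape measure, clear tub, wax jar, packing tape, brush or loose root) is moved by more than 40 mm (distance of any of tape_measure, clear_tub, wax_jar, packing_tape, brush, loose_root from where it was at the start of the episode above 0.04 m).
It also fails if it takes over 42 s, if anything falls off the work surface, if the arm or the gripper's body presses on something with over 40 N, if the wrist force passes 120 N, or if a joint passes its speed limit or range.

## Working session

There is one attempt and no reset: what is moved stays moved. The work goes in short steps, Python scripts to look and compute and a tool call to move; the robot and the scene stay as the last step left them, time stands still between calls to the robot, and variables do not carry over. Pictures are saved under pics/ and viewed, and the job is handed in when it is done.

Besides the shell and the picture viewer there is one more tool, called after "Emit:" as a command line: name --argument value ..., lists and objects as JSON in quotes. carry_out: Moves the arm, as the interface text tells. Its arguments: {"type":"object","properties":{"deltas":{"type":"array"},"squeeze":{"type":"number"}},"required":["deltas"]}

```bash
mkdir -p pics; cat > h.py <<'E'
import numpy as np, cv2
from scipy.spatial.transform import Rotation as R
from station import ctrl
np.set_printoptions(precision=4,suppress=True)
def ray(cam,px):
    p=ctrl.camera_params(cam); K=np.array(p["mtx"]); A=np.array(p["attitude"])
    if A.shape!=(3,3): A=R.from_euler('xyz',A).as_matrix()
    d=A@np.linalg.inv(K)@np.array([px[1],px[0],1.]); return np.array(p["origin"]),d
def atz(cam,px,z):
    o,d=ray(cam,px); return o+d*(z-o[2])/d[2]
def proj(cam,P):
    p=ctrl.camera_params(cam); K=np.array(p["mtx"]); A=np.array(p["attitude"])
    if A.shape!=(3,3): A=R.from_euler('xyz',A).as_matrix()
    c=(np.atleast_2d(P)-np.array(p["origin"]))@A; u=c@K.T; return u[:,:2]/u[:,2:]
E
python3 - <<'E'
from h import *
for c in("scene","top"):
    cv2.imwrite(f"pics/a_{c}.png",ctrl.camera(c)); print(c,ctrl.camera_params(c))
    for l in["full_crate","top_crate","lug_plane","full_crate_marked_end","top_crate_marked_end","grip_left","grip_right","burl","wood_slice"]:
        print(l,[(np.round(m["position"],1),round(m["conf"],2)) for m in ctrl.mark_of(c,l)][:3])
o=ctrl.get_obs(); print(o, ctrl.grasp_offset)
E
```

```text
scene {'mtx': array([[476.3727,   0.    , 325.2185],
       [  0.    , 476.3727, 207.5723],
       [  0.    ,   0.    ,   1.    ]]), 'origin': array([1.2448, 0.8843, 1.1434]), 'attitude': array([-2.3286,  0.0066,  2.4703])}
full_crate [(array([249.4, 361.7]), 0.9)]
top_crate [(array([191.4, 295.8]), 0.6)]
lug_plane [(array([228.9, 363.6]), 0.71), (array([280.4, 445.6]), 0.45), (array([185.3, 275.9]), 0.34)]
full_crate_marked_end [(array([234.3, 332.2]), 0.92), (array([252.5, 280. ]), 0.52)]
top_crate_marked_end [(array([184.3, 274.5]), 0.95), (array([228.7, 362.7]), 0.68), (array([234.6, 260.8]), 0.63)]
grip_left [(array([182.1, 301.9]), 0.61), (array([190.6, 293.3]), 0.53)]
grip_right [(array([162.8, 276.8]), 0.94), (array([235.9, 264.9]), 0.16)]
burl [(array([248. , 359.6]), 0.6)]
wood_slice [(array([189.7, 290.3]), 0.37)]
top {'mtx': array([[383.431 ,   0.    , 326.2334],
       [  0.    , 383.431 , 199.0027],
       [  0.    ,   0.    ,   1.    ]]), 'origin': array([0.4386, 0.0156, 1.0935]), 'attitude': array([-3.0014, -0.0323, -1.5629])}
full_crate [(array([221.5, 263.8]), 0.6)]
[... 212 characters left out ...]
), 0.37)]
grip_left [(array([213.6, 375.6]), 0.75)]
grip_right [(array([206.4, 422.9]), 0.85), (array([216.2, 257.6]), 0.69), (array([147.8, 345.6]), 0.69)]
burl [(array([218. , 266.9]), 0.68)]
wood_slice [(array([214.7, 390.1]), 0.83)]
{'time_s': 1.0, 'qpos': array([-1.3686,  0.2999,  1.521 , -0.0001,  1.3207, -0.0666]), 'joint_vel': array([ 0.0001,  0.0005,  0.003 , -0.0004, -0.0001, -0.0011]), 'tau': array([ -0.    , -53.1669, -35.2919,   0.0709,   0.0215,  -0.    ]), 'ee_pos': array([ 0.146 , -0.5302,  0.1805]), 'eef_rot': array([-3.1416,  0.    ,  0.2689]), 'force': array([ 0.0996,  0.8419, -0.2871]), 'moment': array([-0.0167, -0.0035,  0.0367]), 'grip_width': 0.0938797925665984} 0.0188
```

View pics/a_scene.png

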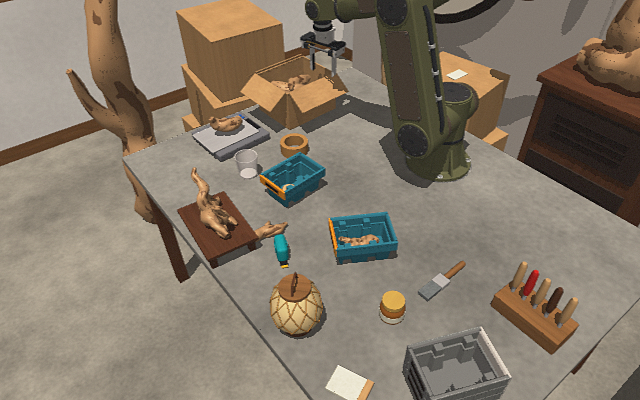

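View pics/a_top.png

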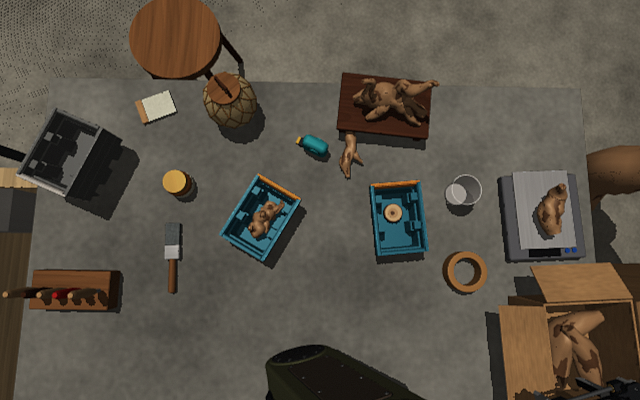

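```bash
cat > fit.py <<'E'
from h import *
from scipy.optimize import minimize
def pts(x,y,yaw,z=0):
    P=[]
    for L,W,h in((190,134,90),(190,134,56),(157,101,0)):
        for a in(-1,1):
            for b in(-1,1): P.append([a*L/2e3,b*W/2e3,h/1e3])
    P=np.array(P); c,s=np.cos(yaw),np.sin(yaw)
    return P@np.array([[c,s,0],[-s,c,0],[0,0,1]])+[x,y,z]
S=4
def mask_of(im,center,rad=60):
    hsv=cv2.cvtColor(im,cv2.COLOR_BGR2HSV); H,Sa,V=cv2.split(hsv)
    m=((H>85)&(H<105)&(Sa>110)&(V>35))|((H>8)&(H<22)&(Sa>190)&(V>140))
    m=m.astype(np.uint8)*255
    m=cv2.morphologyEx(m,cv2.MORPH_CLOSE,np.ones((3,3),np.uint8))
    n,lab,st,ce=cv2.connectedComponentsWithStats(m)
    i=max((i for i in range(1,n) if np.hypot(*(ce[i]-center))<rad*0.5),key=lambda i:st[i,4])
    return (lab==i)
def hullmask(u,shape,off):
    h=cv2.convexHull(((u+0.5-off)*S*16-8).astype(np.int32).reshape(-1,1,2))
    out=np.zeros(shape,np.uint8); cv2.fillConvexPoly(out,h,255,cv2.LINE_8,4); return out
def target(im,center,rad=60):
    m=mask_of(im,center,rad).astype(np.uint8)
    y,x=np.nonzero(m); off=np.array([x.min()-10,y.min()-10]); w=x.max()-x.min()+21; h=y.max()-y.min()+21
    big=cv2.resize(m[off[1]:off[1]+h,off[0]:off[0]+w]*255,(w*S,h*S),interpolation=cv2.INTER_LINEAR)
    c,_=cv2.findContours((big>127).astype(np.uint8),cv2.RETR_EXTERNAL,cv2.CHAIN_APPROX_NONE)
    hull=cv2.convexHull(np.vstack(c)); t=np.zeros_like(big); cv2.fillConvexPoly(t,hull,255)
    return t,off
def fit(ims,centers,x0,z=0,cams=("scene","top")):
    T={c:target(ims[c],centers[c]) for c in cams}
    def cost(p):
        s=0
        for c,(t,off) in T.items():
            s+=np.count_nonzero(hullmask(proj(c,pts(*p,z)),t.shape,off)!=t)/np.count_nonzero(t)
        return s
    best=None
    for k in range(3):
        sim=np.vstack([x0]+[np.array(x0)+d for d in np.diag([.01,.01,.1])*(1 if k%2==0 else -.6)])
        r=minimize(cost,x0,method="Nelder-Mead",options=dict(initial_simplex=sim,xatol=1e-5,fatol=1e-6)); x0=r.x
    return r.x,r.fun
E
python3 - <<'E'
from fit import *
ims={c:cv2.imread(f"pics/a_{c}.png") for c in("scene","top")}
for n,cs,tp,me in(("full",(362,240),(262,218),(186.6,278.2)),("top",(294,178),(398,219),(185.7,393.8))):
    p=atz("top",tp[::-1],.06)[:2]; e=atz("top",me,.09)[:2]; yaw=np.arctan2(*(e-p)[::-1])
    print(n,p,yaw)
    ce={"scene":cs,"top":tp}
    for cams in(("scene","top"),("scene",),("top",)):
        x,f=fit(ims,ce,[*p,yaw],cams=cams); print(cams,x,f)
        if len(cams)==2:
            for c in cams:
                for q in proj(c,pts(*x)): cv2.circle(ims[c],tuple(np.int32(q*8)),8,(0,0,255),-1,shift=3) if False else cv2.circle(ims[c],tuple(int(v) for v in np.round(q)),1,(0,0,255),-1)
a=cv2.resize(ims["scene"][130:280,230:430],None,fx=3,fy=3); b=cv2.resize(ims["top"][160:280,200:450],None,fx=3,fy=3)
cv2.imwrite("pics/b1.png",a);cv2.imwrite("pics/b2.png",b)
E
```

```text
full [0.531  0.1559] -0.49836290569445785
('scene', 'top') [ 0.5318  0.1582 -0.5298] 0.07016652177424151
('scene',) [ 0.5289  0.1552 -0.5218] 0.02776820336062042
('top',) [ 0.5335  0.1582 -0.5286] 0.01393521488133419
top [ 0.5323 -0.2123] 0.1861720253058871
('scene', 'top') [ 0.5334 -0.2102  0.0922] 0.042685202553849055
('scene',) [ 0.5323 -0.2118  0.095 ] 0.02350946595083357
('top',) [ 0.5341 -0.2099  0.0951] 0.014050753422408982
```

```bash
python3 - <<'E'
from h import *
# marks from nets
for c,l,px,z in(("top","tm",(185.7,393.8),.09),("scene","tm",(184.3,274.5),.09),("top","gr",(206.4,422.9),.09),("scene","gr",(162.8,276.8),.09),("top","gl",(213.6,375.6),.09),("scene","gl",(182.1,301.9),.09),
 ("top","fm",(186.6,278.2),.09),("scene","fm",(234.3,332.2),.09),("top","jar",(182,176),.07),("top","tub",(193,463),.085),("top","ptape",(271,465),.048),("top","tape",(145,312),.06),("top","root",(157,350),.03),("top","slice",(214.7,390.1),.013)): print(l,c,atz(c,px,z))
E
```

```text
tm top [ 0.6187 -0.1961  0.09  ]
tm scene [ 0.6204 -0.1898  0.09  ]
gr top [ 0.5639 -0.273   0.09  ]
gr scene [ 0.5478 -0.2827  0.09  ]
gl top [ 0.5432 -0.1464  0.09  ]
gl scene [ 0.5411 -0.1406  0.09  ]
fm top [0.6121 0.1117 0.09  ]
fm scene [0.6148 0.1141 0.09  ]
jar top [0.6243 0.3868 0.07  ]
tub top [ 0.6022 -0.3844  0.085 ]
ptape top [ 0.3937 -0.3955  0.048 ]
tape top [0.7356 0.0241 0.06  ]
root top [ 0.7108 -0.0844  0.03  ]
slice top [ 0.5486 -0.2003  0.013 ]
```

View pics/b1.png

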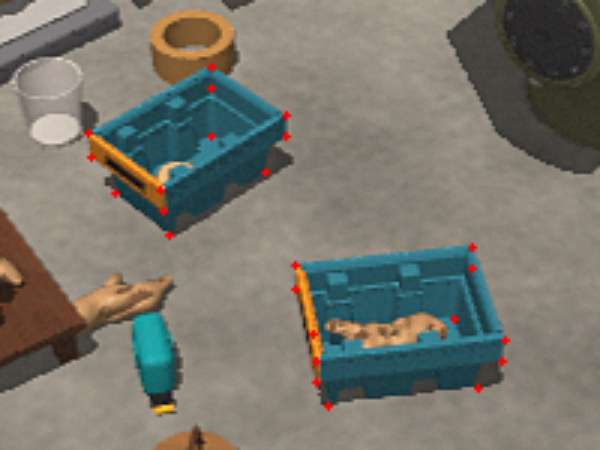

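View pics/b2.png

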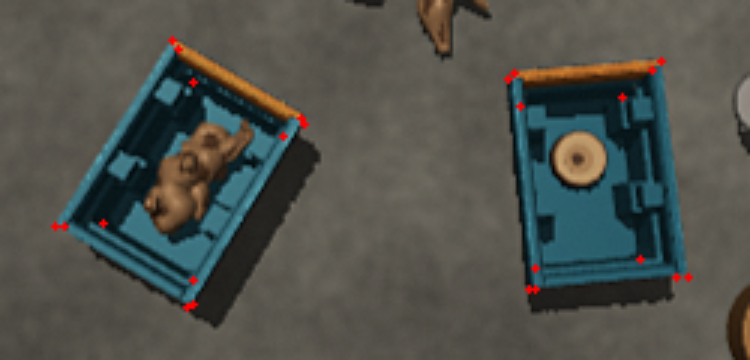

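Emit:
carry_out --deltas '[{"wz": 0.73,"jaw": 50},{"wz": 0.73,"jaw": 50},{"wz": 0.73,"jaw": 50},{"x": 0.5,"y": -0.4},{"x": 0.9,"y": -0.72},{"x": 0.9,"y": -0.72},{"x": 0.9,"y": -0.72},{"x": 0.9,"y": -0.72},{"x": 0.9,"y": -0.72},{"x": 0.9,"y": -0.72},{"x": 0.9,"y": -0.72},{"x": 0.9,"y": -0.72}]'

```text
invalid input
```

Emit:
carry_out --deltas '[{"x": 0.9,"y": -0.72},{"x": 0.9,"y": -0.72},{"x": 0.9,"y": -0.72},{"x": 0.9,"y": -0.72},{"x": 0.9,"y": -0.72},{"x": 0.9,"y": -0.72},{"x": 0.9,"y": -0.72},{"x": 0.9,"y": -0.72},{"x": 0.9,"y": -0.72},{"x": 0.9,"y": -0.72},{"x": 0.9,"y": -0.72},{}]'

```text
invalid input
```

```bash
cat >> h.py <<'E'
def togo(goal,yaw):
    o=ctrl.get_obs(); A=R.from_euler('xyz',o["eef_rot"]); d=A.inv().apply(np.array(goal)-o["ee_pos"])
    G=R.from_euler('xyz',[np.pi,0,yaw]); w=(A.inv()*G).as_rotvec()
    print("t",o["time_s"],"pos",o["ee_pos"],"rot",o["eef_rot"],"F",o["force"],"grip",round(o["grip_width"],4)); print("q",o["qpos"])
    print("units xyz",d/.02,"w",w/.08)
E
python3 -c "
from h import *
togo([.5426,-.1474,.060],.094)"
```

```text
t 1.0 pos [ 0.146  -0.5302  0.1805] rot [-3.1416  0.      0.2689] F [ 0.0996  0.8419 -0.2871] grip 0.0939
q [-1.3686  0.2999  1.521  -0.0001  1.3207 -0.0666]
units xyz [ 24.2004 -13.1871   6.0264] w [-0.0004  0.0006  2.1857]
```

Emit:
carry_out --deltas '[{"x": 0,"y": 0,"z": 0,"wx": 0,"wy": 0,"wz": 0.73,"jaw": 50},{"x": 0,"y": 0,"z": 0,"wx": 0,"wy": 0,"wz": 0.73,"jaw": 50},{"x": 0,"y": 0,"z": 0,"wx": 0,"wy": 0,"wz": 0.73,"jaw": 50}]'

```text
time_s: 1.25
ee_pos: [0.1461, -0.5302, 0.1805]
eef_rot: [-3.142, -0.0, 0.091]
force: [0.2, -0.1, 0.5]
grip_width: 0.0773
```

Emit:
carry_out --deltas '[{"x": 0.5,"y": -0.4,"z": 0,"wx": 0,"wy": 0,"wz": 0,"jaw": 50},{"x": 0.9,"y": -0.72,"z": 0,"wx": 0,"wy": 0,"wz": 0,"jaw": 50},{"x": 0.9,"y": -0.72,"z": 0,"wx": 0,"wy": 0,"wz": 0,"jaw": 50},{"x": 0.9,"y": -0.72,"z": 0,"wx": 0,"wy": 0,"wz": 0,"jaw": 50},{"x": 0.9,"y": -0.72,"z": 0,"wx": 0,"wy": 0,"wz": 0,"jaw": 50},{"x": 0.9,"y": -0.72,"z": 0,"wx": 0,"wy": 0,"wz": 0,"jaw": 50},{"x": 0.9,"y": -0.72,"z": 0,"wx": 0,"wy": 0,"wz": 0,"jaw": 50},{"x": 0.9,"y": -0.72,"z": 0,"wx": 0,"wy": 0,"wz": 0,"jaw": 50},{"x": 0.9,"y": -0.72,"z": 0,"wx": 0,"wy": 0,"wz": 0,"jaw": 50},{"x": 0.9,"y": -0.72,"z": 0,"wx": 0,"wy": 0,"wz": 0,"jaw": 50},{"x": 0.9,"y": -0.72,"z": 0,"wx": 0,"wy": 0,"wz": 0,"jaw": 50},{"x": 0.9,"y": -0.72,"z": 0,"wx": 0,"wy": 0,"wz": 0,"jaw": 50}]'

```text
time_s: 2.25
ee_pos: [0.3385, -0.3435, 0.1806]
eef_rot: [3.141, -0.0, 0.096]
force: [0.4, 0.3, -0.2]
grip_width: 0.0469
```

Emit:
carry_out --deltas '[{"x": 0.9,"y": -0.72,"z": 0,"wx": 0,"wy": 0,"wz": 0,"jaw": 50},{"x": 0.9,"y": -0.72,"z": 0,"wx": 0,"wy": 0,"wz": 0,"jaw": 50},{"x": 0.9,"y": -0.72,"z": 0,"wx": 0,"wy": 0,"wz": 0,"jaw": 50},{"x": 0.9,"y": -0.72,"z": 0,"wx": 0,"wy": 0,"wz": 0,"jaw": 50},{"x": 0.9,"y": -0.72,"z": 0,"wx": 0,"wy": 0,"wz": 0,"jaw": 50},{"x": 0.9,"y": -0.72,"z": 0,"wx": 0,"wy": 0,"wz": 0,"jaw": 50},{"x": 0.9,"y": -0.72,"z": 0,"wx": 0,"wy": 0,"wz": 0,"jaw": 50},{"x": 0.9,"y": -0.72,"z": 0,"wx": 0,"wy": 0,"wz": 0,"jaw": 50},{"x": 0.9,"y": -0.72,"z": 0,"wx": 0,"wy": 0,"wz": 0,"jaw": 50},{"x": 0.9,"y": -0.72,"z": 0,"wx": 0,"wy": 0,"wz": 0,"jaw": 50},{"x": 0.9,"y": -0.72,"z": 0,"wx": 0,"wy": 0,"wz": 0,"jaw": 50},{"x": 0,"y": 0,"z": 0,"wx": 0,"wy": 0,"wz": 0,"jaw": 50}]'

```text
time_s: 3.25
ee_pos: [0.5216, -0.1657, 0.1804]
eef_rot: [-3.141, -0.0, 0.098]
force: [-0.7, 0.4, -0.8]
grip_width: 0.0472
```

```bash
python3 -c "
from h import *
togo([.5426,-.1474,.060],.094)"
```

```text
t 3.25 pos [ 0.5216 -0.1657  0.1804] rot [-3.1411 -0.0003  0.0985] F [-0.7415  0.3963 -0.7951] grip 0.0472
q [-0.3749  0.294   1.529   0.0006  1.3186  1.0973]
units xyz [ 1.1319 -0.8059  6.0198] w [-0.0065 -0.0036  0.0561]
```

Emit:
carry_out --deltas '[{"x": 0.6,"y": -0.4,"z": 0,"wx": 0,"wy": 0,"wz": 0.05,"jaw": 50},{"x": 0.53,"y": -0.4,"z": 0,"wx": 0,"wy": 0,"wz": 0,"jaw": 50},{"x": 0,"y": 0,"z": 0.8,"wx": 0,"wy": 0,"wz": 0,"jaw": 50},{"x": 0,"y": 0,"z": 0.8,"wx": 0,"wy": 0,"wz": 0,"jaw": 50},{"x": 0,"y": 0,"z": 0.8,"wx": 0,"wy": 0,"wz": 0,"jaw": 50},{"x": 0,"y": 0,"z": 0.8,"wx": 0,"wy": 0,"wz": 0,"jaw": 50},{"x": 0,"y": 0,"z": 0.7,"wx": 0,"wy": 0,"wz": 0,"jaw": 50},{"x": 0,"y": 0,"z": 0.7,"wx": 0,"wy": 0,"wz": 0,"jaw": 50},{"x": 0,"y": 0,"z": 0.7,"wx": 0,"wy": 0,"wz": 0,"jaw": 50},{"x": 0,"y": 0,"z": 0.6,"wx": 0,"wy": 0,"wz": 0,"jaw": 50},{"x": 0,"y": 0,"z": 0,"wx": 0,"wy": 0,"wz": 0,"jaw": 50}]'

```text
time_s: 4.17
ee_pos: [0.5398, -0.1503, 0.0603]
eef_rot: [-3.14, 0.003, 0.09]
force: [0.0, -0.3, -0.6]
grip_width: 0.047
```

```bash
python3 -c "
from h import *
togo([.5426,-.1474,.060],.094)
for c in('scene','top'):
    im=ctrl.camera(c); cv2.imwrite(f'pics/c_{c}.png',im)
a=cv2.imread('pics/c_scene.png')[110:230,230:380]; b=cv2.imread('pics/c_top.png')[150:270,320:470]
cv2.imwrite('pics/c.png',np.hstack([cv2.resize(a,(400,320)),cv2.resize(b,(400,320))]))"
```

```text
t 4.1667 pos [ 0.5398 -0.1503  0.0603] rot [-3.1401  0.0031  0.0904] F [ 0.0231 -0.3171 -0.6315] grip 0.047
q [-0.3369  0.451   1.611   0.      1.083   1.1435]
units xyz [ 0.1507 -0.1305  0.0144] w [-0.0184  0.0392 -0.0446]
```

View pics/c.png

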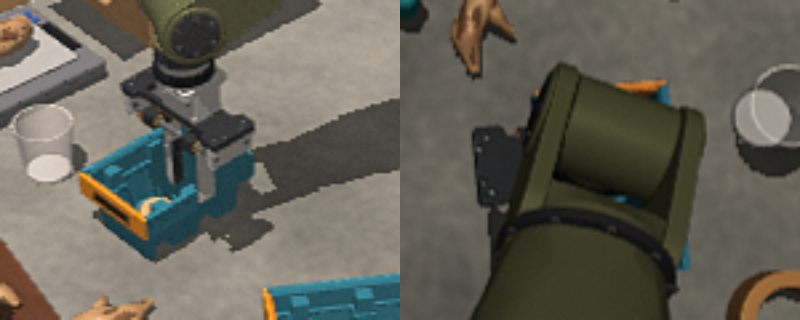

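Emit:
carry_out --squeeze 55 --deltas '[{"x": 0.15,"y": -0.13,"z": 0,"wx": 0,"wy": 0,"wz": 0,"jaw": 30},{"x": 0,"y": 0,"z": 0,"wx": 0,"wy": 0,"wz": 0,"jaw": 0},{"x": 0,"y": 0,"z": 0,"wx": 0,"wy": 0,"wz": 0,"jaw": 0},{"x": 0,"y": 0,"z": 0,"wx": 0,"wy": 0,"wz": 0,"jaw": 0},{"x": 0,"y": 0,"z": 0,"wx": 0,"wy": 0,"wz": 0,"jaw": 0},{"x": 0,"y": 0,"z": 0,"wx": 0,"wy": 0,"wz": 0,"jaw": 0}]'

```text
time_s: 4.77
ee_pos: [0.5438, -0.148, 0.0627]
eef_rot: [-3.142, -0.0, 0.09]
force: [-0.7, 2.1, 0.2]
grip_width: 0.0105
```

Emit:
carry_out --deltas '[{"x": 0,"y": 0,"z": 0,"wx": 0,"wy": 0,"wz": 0,"jaw": 0},{"x": 0,"y": 0,"z": -0.1,"wx": 0,"wy": 0,"wz": 0,"jaw": 0},{"x": 0,"y": 0,"z": -0.3,"wx": 0,"wy": 0,"wz": 0,"jaw": 0},{"x": 0,"y": 0,"z": -0.6,"wx": 0,"wy": 0,"wz": 0,"jaw": 0},{"x": 0,"y": 0,"z": -0.8,"wx": 0,"wy": 0,"wz": 0,"jaw": 0},{"x": 0,"y": 0,"z": -0.8,"wx": 0,"wy": 0,"wz": 0,"jaw": 0},{"x": 0,"y": 0,"z": -0.8,"wx": 0,"wy": 0,"wz": 0,"jaw": 0},{"x": 0,"y": 0,"z": -0.8,"wx": 0,"wy": 0,"wz": 0,"jaw": 0},{"x": 0,"y": 0,"z": -0.8,"wx": 0,"wy": 0,"wz": 0,"jaw": 0},{"x": 0,"y": 0,"z": -0.6,"wx": 0,"wy": 0,"wz": 0,"jaw": 0},{"x": 0,"y": 0,"z": -0.4,"wx": 0,"wy": 0,"wz": 0,"jaw": 0},{"x": 0,"y": 0,"z": 0,"wx": 0,"wy": 0,"wz": 0,"jaw": 0}]'

```text
time_s: 5.77
ee_pos: [0.5444, -0.1483, 0.1851]
eef_rot: [3.14, -0.003, 0.09]
force: [0.6, -0.6, 0.6]
grip_width: 0.0002
```

```bash
python3 -c "
from h import *
togo([.5426,-.1474,.060],.094); print(ctrl.get_obs()['moment'])
for c in('scene','top'):
    im=ctrl.camera(c); cv2.imwrite(f'pics/d_{c}.png',im)
a=cv2.imread('pics/d_scene.png')[90:230,230:405]; b=cv2.imread('pics/d_top.png')[150:270,320:470]
cv2.imwrite('pics/d.png',np.hstack([cv2.resize(a,(400,320)),cv2.resize(b,(400,320))]))"
```

```text
t 5.7667 pos [ 0.5444 -0.1483  0.1851] rot [ 3.1402 -0.0032  0.0896] F [ 0.5974 -0.6099  0.6067] grip 0.0002
q [-0.3309  0.3259  1.4763  0.      1.3358  1.1503]
units xyz [-0.1064 -0.0622  6.2544] w [ 0.0181 -0.0406 -0.0554]
[-0.0122  0.0111  0.0523]
```

View pics/d.png

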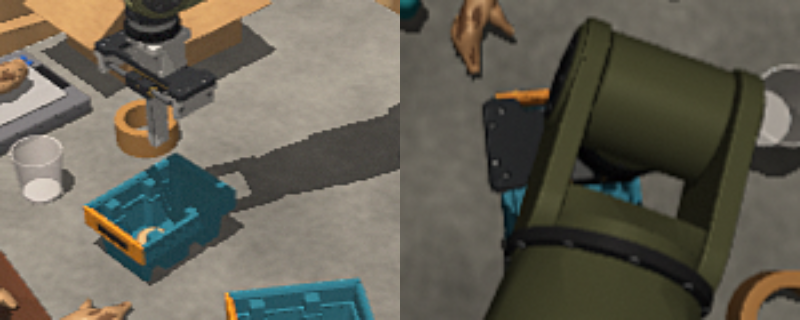

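```bash
cp pics/d_scene.png pics/e_scene.png; python3 - <<'E'
from fit import *
ims={"scene":cv2.imread("pics/d_scene.png")}
x,f=fit(ims,{"scene":(297,178)},[.5335,-.2105,.094],cams=("scene",)); print(x,f)
ims={"scene":cv2.imread("pics/d_scene.png")}
print(fit(ims,{"scene":(362,240)},[.5315,.157,-.527],cams=("scene",)))
im=ims["scene"]
im=im[130:230,240:350].copy(); big=cv2.resize(im,None,fx=6,fy=6,interpolation=cv2.INTER_CUBIC)
for q in proj("scene",pts(*x)): cv2.circle(big,tuple(int(v) for v in (q-[240,130])*6),3,(0,0,255),-1)
cv2.imwrite("pics/e.png",big)
E
```

```text
[ 0.5289 -0.1718  0.085 ] 0.022128759140139644
(array([ 0.5293,  0.1553, -0.5285]), np.float64(0.023086504595825102))
```

View pics/e.png

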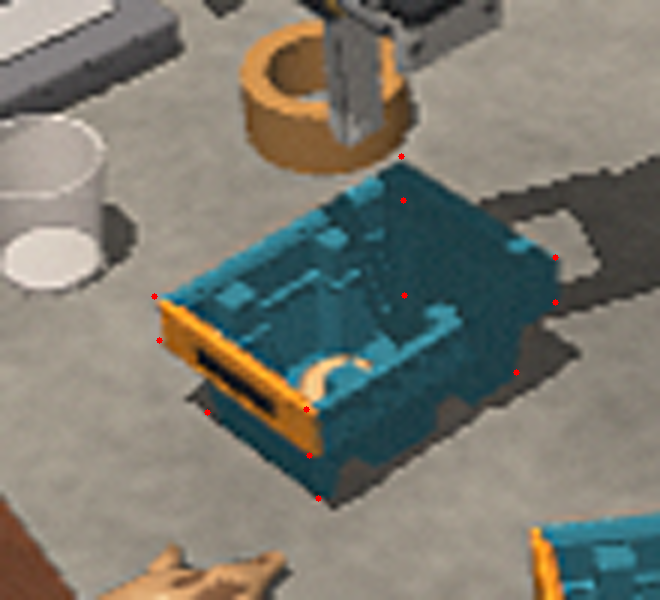

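Emit:
carry_out --squeeze 60 --deltas '[{"x": 0,"y": 0,"z": -0.5,"wx": 0,"wy": 0,"wz": 0,"jaw": 50},{"x": 0,"y": 0,"z": 0,"wx": 0,"wy": 0,"wz": 0,"jaw": 50},{"x": 0,"y": 0,"z": 0,"wx": 0,"wy": 0,"wz": 0,"jaw": 50},{"x": 0,"y": 0,"z": 0,"wx": 0,"wy": 0,"wz": 0,"jaw": 50},{"x": 0,"y": 0,"z": 0,"wx": 0,"wy": 0,"wz": 0,"jaw": 50}]'

```text
time_s: 6.28
ee_pos: [0.5436, -0.148, 0.1922]
eef_rot: [-3.141, 0.001, 0.09]
force: [0.1, 0.2, -0.4]
grip_width: 0.0302
```

```bash
cat > look.py <<'E'
from fit import *
import sys
n=sys.argv[1]; x0=[float(v) for v in sys.argv[2:5]]
im=ctrl.camera("scene"); cv2.imwrite(f"pics/{n}_scene.png",im)
c=proj("scene",[[x0[0],x0[1],.05]])[0]
x,f=fit({"scene":im},{"scene":c},x0,cams=("scene",)); print(x,f)
o=np.maximum(np.int32(c-[60,50]),0); big=cv2.resize(im[o[1]:o[1]+100,o[0]:o[0]+130],None,fx=6,fy=6,interpolation=cv2.INTER_CUBIC)
for q in proj("scene",pts(*x)): cv2.circle(big,tuple(int(v) for v in (q+.5-o)*6),3,(0,0,255),-1)
cv2.imwrite(f"pics/{n}.png",big)
E
python3 look.py f .5289 -.1718 .085
```

```text
[ 0.5292 -0.172   0.0896] 0.0218717370995219
```

View pics/f.png

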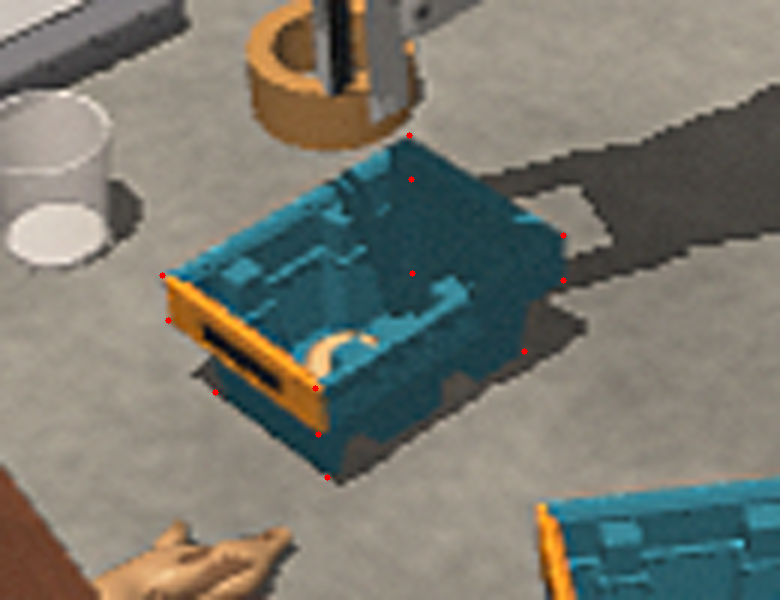

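```bash
python3 -c "
from h import *
togo([.5404,-.107,.0585],.09)"
```

```text
t 6.3333 pos [ 0.5436 -0.148   0.1922] rot [-3.1414  0.0005  0.0896] F [ 0.219   0.0725 -0.7863] grip 0.0341
q [-0.3309  0.3215  1.4653  0.      1.3552  1.1503]
units xyz [ 0.0257 -2.0562  6.6869] w [-0.0026  0.0057 -0.0047]
```

Emit:
carry_out --squeeze 60 --deltas '[{"x": 0,"y": -0.7,"z": 0,"wx": 0,"wy": 0,"wz": 0,"jaw": 50},{"x": 0,"y": -0.7,"z": 0,"wx": 0,"wy": 0,"wz": 0,"jaw": 50},{"x": 0,"y": -0.65,"z": 0.5,"wx": 0,"wy": 0,"wz": 0,"jaw": 50},{"x": 0,"y": 0,"z": 0.9,"wx": 0,"wy": 0,"wz": 0,"jaw": 50},{"x": 0,"y": 0,"z": 0.9,"wx": 0,"wy": 0,"wz": 0,"jaw": 50},{"x": 0,"y": 0,"z": 0.9,"wx": 0,"wy": 0,"wz": 0,"jaw": 50},{"x": 0,"y": 0,"z": 0.9,"wx": 0,"wy": 0,"wz": 0,"jaw": 50},{"x": 0,"y": 0,"z": 0.9,"wx": 0,"wy": 0,"wz": 0,"jaw": 50},{"x": 0,"y": 0,"z": 0.8,"wx": 0,"wy": 0,"wz": 0,"jaw": 50},{"x": 0,"y": 0,"z": 0.6,"wx": 0,"wy": 0,"wz": 0,"jaw": 50},{"x": 0,"y": 0,"z": 0.27,"wx": 0,"wy": 0,"wz": 0,"jaw": 50},{"x": 0,"y": 0,"z": 0,"wx": 0,"wy": 0,"wz": 0,"jaw": 50}]'

```text
time_s: 7.33
ee_pos: [0.5394, -0.1064, 0.058]
eef_rot: [-3.141, 0.002, 0.09]
force: [-0.2, -0.0, 0.1]
grip_width: 0.0474
```

Emit:
carry_out --squeeze 60 --deltas '[{"x": 0,"y": 0,"z": 0,"wx": 0,"wy": 0,"wz": 0,"jaw": 10},{"x": 0,"y": 0,"z": 0,"wx": 0,"wy": 0,"wz": 0,"jaw": 0},{"x": 0,"y": 0,"z": 0,"wx": 0,"wy": 0,"wz": 0,"jaw": 0},{"x": 0,"y": 0,"z": 0,"wx": 0,"wy": 0,"wz": 0,"jaw": 0},{"x": 0,"y": 0,"z": 0,"wx": 0,"wy": 0,"wz": 0,"jaw": 0},{"x": 0,"y": 0,"z": 0,"wx": 0,"wy": 0,"wz": 0,"jaw": 0},{"x": 0,"y": 0,"z": 0,"wx": 0,"wy": 0,"wz": 0,"jaw": 0},{"x": 0,"y": 0,"z": 0,"wx": 0,"wy": 0,"wz": 0,"jaw": 0},{"x": 0,"y": 0,"z": 0,"wx": 0,"wy": 0,"wz": 0,"jaw": 0},{"x": 0,"y": 0,"z": 0,"wx": 0,"wy": 0,"wz": 0,"jaw": 0}]'

```text
time_s: 8.17
ee_pos: [0.5402, -0.1071, 0.0594]
eef_rot: [-3.141, -0.0, 0.09]
force: [1.4, 4.0, 4.4]
grip_width: 0.0083
```

```bash
python3 -c "
from h import *
togo([.5404,-.107,.0585],.09)"; python3 look.py g .529 -.172 .09
```

```text
t 8.1667 pos [ 0.5402 -0.1071  0.0594] rot [-3.1414 -0.0003  0.0897] F [1.4136 4.001  4.4409] grip 0.0083
q [-0.2623  0.4308  1.6435  0.0003  1.0671  1.2187]
units xyz [ 0.0121 -0.0019  0.0427] w [-0.0018 -0.0036 -0.004 ]
[ 0.5299 -0.1712  0.0826] 0.11992239602279617
```

View pics/g.png

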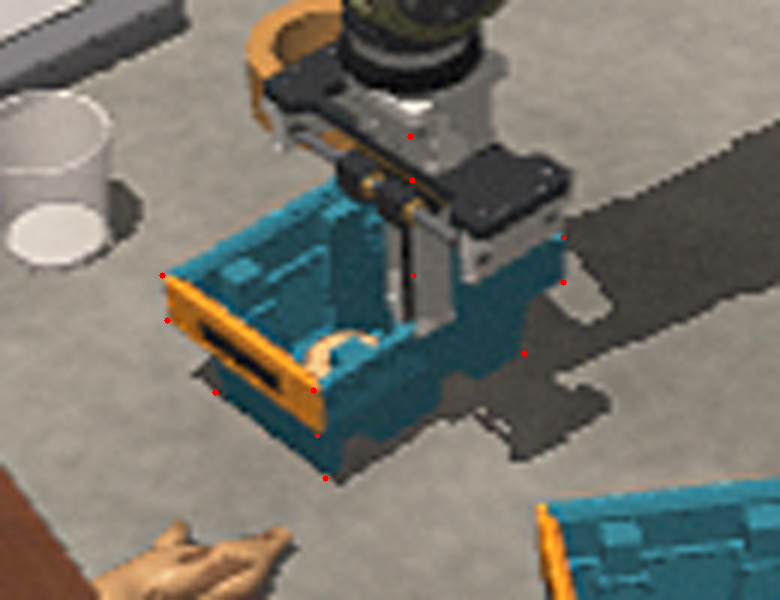

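Emit:
carry_out --squeeze 60 --deltas '[{"x": 0,"y": 0,"z": 0,"wx": 0,"wy": 0,"wz": 0,"jaw": 0},{"x": 0,"y": 0,"z": -0.1,"wx": 0,"wy": 0,"wz": 0,"jaw": 0},{"x": 0,"y": 0,"z": -0.2,"wx": 0,"wy": 0,"wz": 0,"jaw": 0},{"x": 0,"y": 0,"z": -0.3,"wx": 0,"wy": 0,"wz": 0,"jaw": 0},{"x": 0,"y": 0,"z": -0.3,"wx": 0,"wy": 0,"wz": 0,"jaw": 0},{"x": 0,"y": 0,"z": 0,"wx": 0,"wy": 0,"wz": 0,"jaw": 0}]'

```text
time_s: 8.72
ee_pos: [0.5407, -0.1075, 0.0788]
eef_rot: [3.141, -0.002, 0.089]
force: [-1.9, 3.8, 7.1]
grip_width: 0.0068
```

```bash
python3 -c "
from h import *
togo([.5404,-.107,.0585],.09)"; python3 look.py i .529 -.172 .09
```

```text
t 8.7167 pos [ 0.5407 -0.1075  0.0788] rot [ 3.1407 -0.0019  0.0894] F [-1.8925  3.8476  7.0778] grip 0.0068
q [-0.2627  0.4057  1.6284 -0.0002  1.1054  1.2188]
units xyz [-0.0139 -0.0295  1.0163] w [ 0.0111 -0.0233 -0.0069]
[ 0.5262 -0.17    0.1251] 0.09149613728843546
```

View pics/i.png

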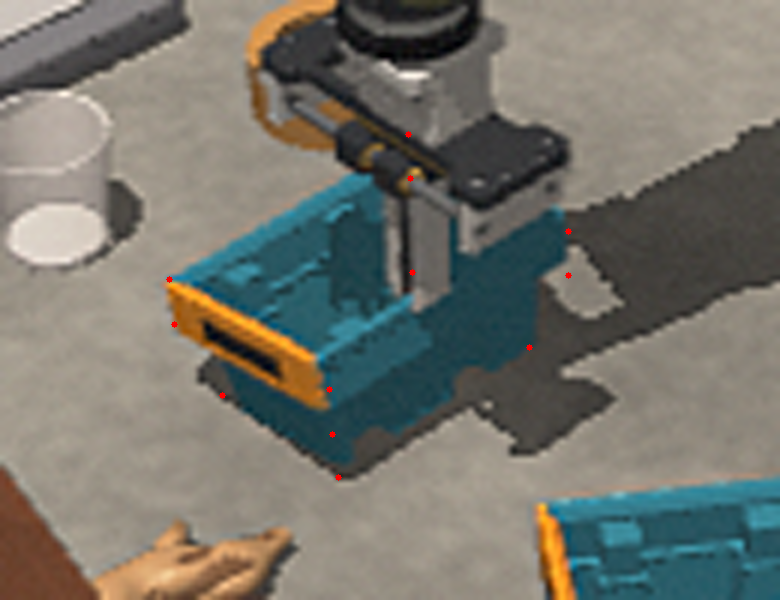

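Emit:
carry_out --squeeze 60 --deltas '[{"x": 0,"y": 0,"z": 0,"wx": 0,"wy": 0,"wz": 0,"jaw": 0},{"x": 0,"y": 0,"z": 0,"wx": 0,"wy": 0,"wz": 0,"jaw": 0},{"x": 0,"y": 0,"z": 0,"wx": 0,"wy": 0,"wz": 0,"jaw": 0},{"x": 0,"y": 0,"z": 0,"wx": 0,"wy": 0,"wz": 0,"jaw": 0}]'

```text
time_s: 9.1
ee_pos: [0.5405, -0.1067, 0.078]
eef_rot: [-3.141, -0.001, 0.09]
force: [-0.9, 5.0, 7.1]
grip_width: 0.0068
```

```bash
python3 -c "
from h import *
togo([.5404,-.107,.0585],.09); print(ctrl.get_obs()['moment'])"; python3 look.py j .529 -.172 .09
```

```text
t 9.1 pos [ 0.5405 -0.1067  0.078 ] rot [-3.1412 -0.0014  0.0897] F [-0.901   4.9929  7.0543] grip 0.0068
q [-0.2619  0.4065  1.6294  0.0009  1.1045  1.2187]
units xyz [-0.0077  0.013   0.9762] w [-0.0048 -0.0176 -0.0035]
[ 0.6306  0.296  -0.0685]
[ 0.5264 -0.1694  0.1077] 0.08834575435713866
```

View pics/j.png

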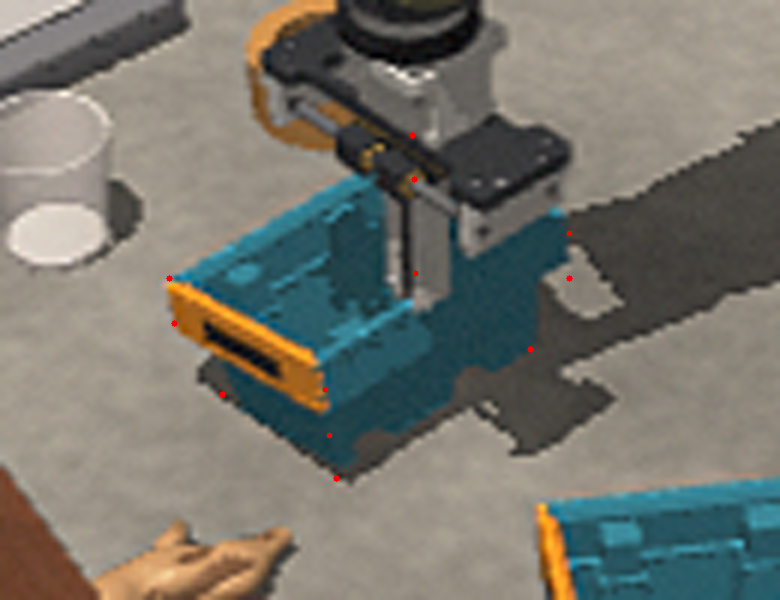

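```bash
python3 - <<'E'
from h import *
for n,tcp,x in(("g",[.5402,-.1071,.0594],[.5299,-.1712,.0826]),("j",[.5405,-.1067,.078],[.529,-.172,.09])):
    im=cv2.imread(f"pics/{n}_scene.png"); o=np.array([265,120])
    big=cv2.resize(im[120:200,265:365],None,fx=7,fy=7,interpolation=cv2.INTER_CUBIC)
    t=np.array(tcp); ty=np.array([.09,-.996,0]); tx=np.array([.996,.09,0])
    P=[t]+[t+a*.008*tx+b*.005*ty for a in(-1,1) for b in(-1,1)]+[t+[0,0,.0188]]
    q=proj("scene",P); print(n,q)
    for i,p in enumerate(q): cv2.circle(big,tuple(int(v) for v in (p+.5-o)*7),3,(0,0,255) if i<5 else (0,255,0),-1)
    cv2.imwrite(f"pics/{n}2.png",big)
E
```

```text
g [[308.3011 193.7699]
 [311.0176 193.3862]
 [309.0522 191.9913]
 [307.5439 195.5629]
 [305.5802 194.1542]
 [308.1291 189.6306]]
j [[308.1312 189.7723]
 [310.8699 189.3888]
 [308.889  187.9957]
 [307.3671 191.5636]
 [305.3879 190.1565]
 [307.9563 185.5668]]
```

View pics/g2.png

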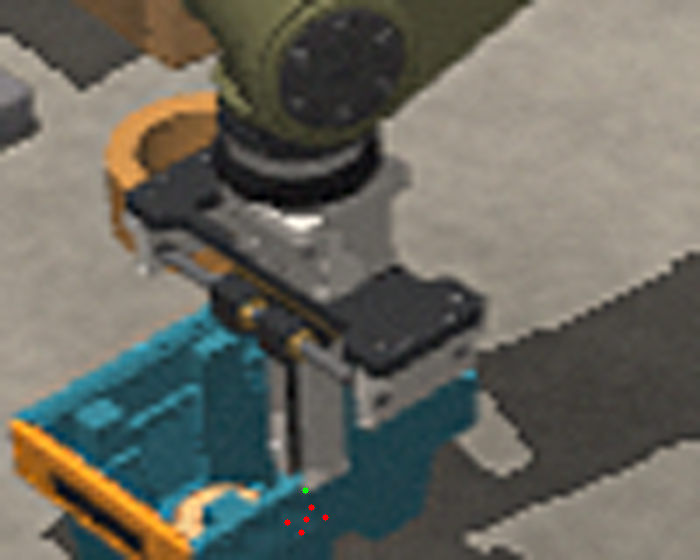

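View pics/j2.png

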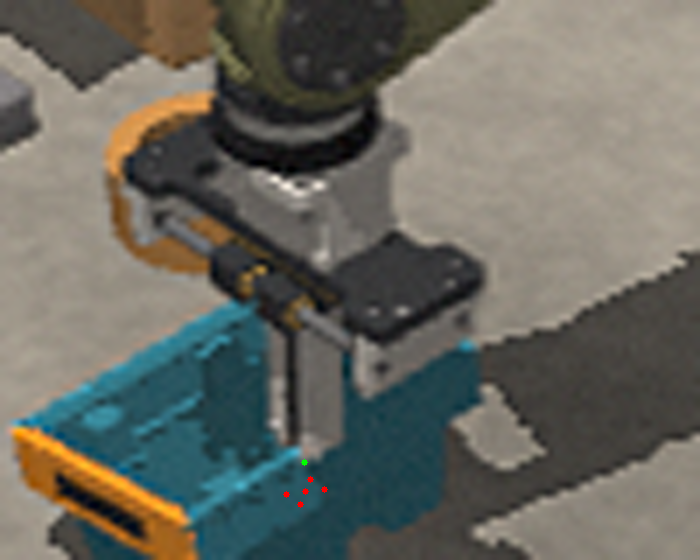

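```bash
python3 - <<'E'
from h import *
im=cv2.imread("pics/d_scene.png"); t=np.array([.5444,-.1483,.1851]); 
q=proj("scene",[t,t+[0,0,.0188],t+[0,0,.0376]]); o=np.int32(q[0]-[50,60]); print(q)
big=cv2.resize(im[o[1]:o[1]+80,o[0]:o[0]+100],None,fx=7,fy=7,interpolation=cv2.INTER_CUBIC)
for p,c in zip(q,((0,0,255),(0,255,0),(255,0,0))): cv2.circle(big,tuple(int(v) for v in (p+.5-o)*7),3,c,-1)
cv2.imwrite("pics/d2.png",big)
E
```

```text
[[298.5329 159.1988]
 [298.2722 154.5985]
 [298.0071 149.9208]]
```

View pics/d2.png

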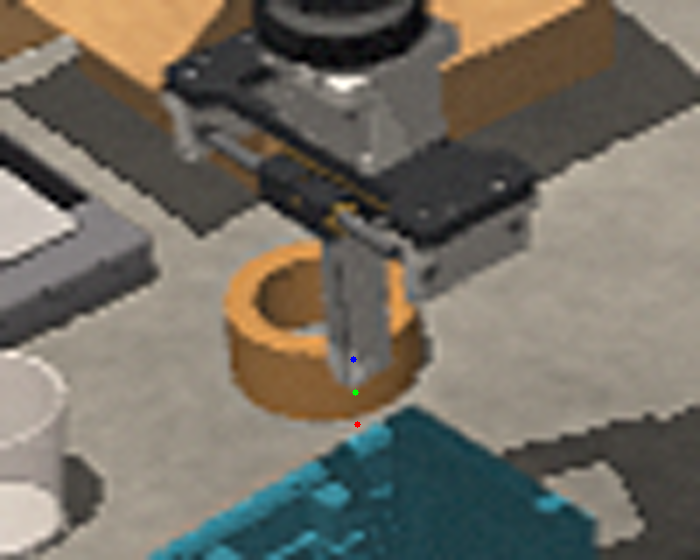

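Emit:
carry_out --squeeze 60 --deltas '[{"x": 0,"y": 0,"z": 0.4,"wx": 0,"wy": 0,"wz": 0,"jaw": 0},{"x": 0,"y": 0,"z": 0.4,"wx": 0,"wy": 0,"wz": 0,"jaw": 0},{"x": 0,"y": 0,"z": 0.1,"wx": 0,"wy": 0,"wz": 0,"jaw": 0},{"x": 0,"y": 0,"z": 0,"wx": 0,"wy": 0,"wz": 0,"jaw": 40},{"x": 0,"y": 0,"z": 0,"wx": 0,"wy": 0,"wz": 0,"jaw": 40},{"x": 0,"y": 0,"z": 0,"wx": 0,"wy": 0,"wz": 0,"jaw": 40},{"x": 0,"y": 0,"z": 0,"wx": 0,"wy": 0,"wz": 0,"jaw": 40},{"x": 0,"y": 0,"z": 0.2,"wx": 0,"wy": 0,"wz": 0,"jaw": 40},{"x": 0,"y": 0,"z": 0.2,"wx": 0,"wy": 0,"wz": 0,"jaw": 40},{"x": 0,"y": 0,"z": 0,"wx": 0,"wy": 0,"wz": 0,"jaw": 40}]'

```text
time_s: 9.98
ee_pos: [0.5395, -0.1071, 0.05]
eef_rot: [-3.141, 0.001, 0.089]
force: [-0.0, -0.3, -0.3]
grip_width: 0.0375
```

```bash
python3 -c "
from h import *
togo([.5404,-.107,.039],.09); print(ctrl.get_obs()['moment'])
from scipy.spatial.transform import Rotation
"; python3 look.py k .529 -.172 .09
```

```text
t 9.9833 pos [ 0.5395 -0.1071  0.05  ] rot [-3.141   0.0015  0.0895] F [-0.0072 -0.275  -0.3147] grip 0.0375
q [-0.2626  0.4433  1.6502  0.0001  1.0497  1.2187]
units xyz [0.0456 0.0001 0.5502] w [-0.0076  0.0186 -0.0063]
[ 0.0132  0.001  -0.0062]
[ 0.5302 -0.1711  0.0795] 0.15325550908296398
```

View pics/k.png

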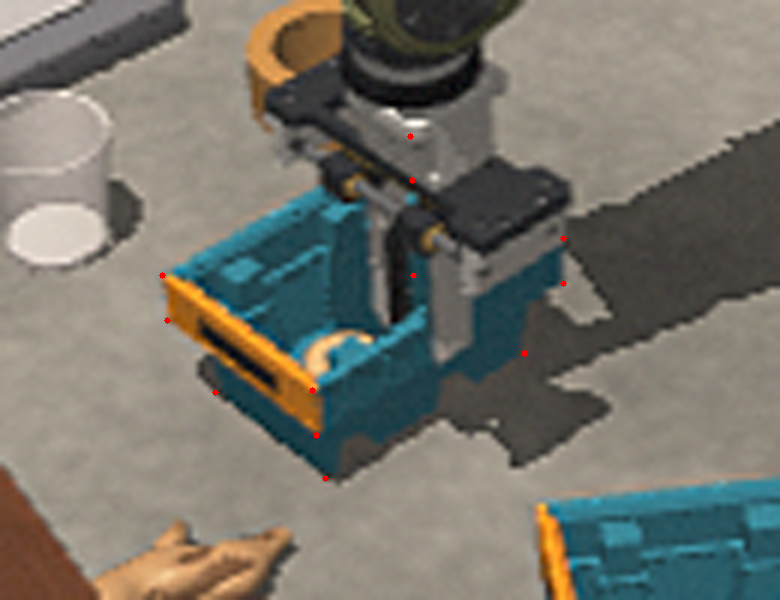

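Emit:
carry_out --squeeze 60 --deltas '[{"x": 0,"y": 0,"z": 0.2,"wx": 0,"wy": 0,"wz": 0,"jaw": 40},{"x": 0,"y": 0,"z": 0.2,"wx": 0,"wy": 0,"wz": 0,"jaw": 40},{"x": 0,"y": 0,"z": 0.2,"wx": 0,"wy": 0,"wz": 0,"jaw": 40},{"x": 0,"y": 0,"z": 0,"wx": 0,"wy": 0,"wz": 0,"jaw": 40}]'

```text
time_s: 10.37
ee_pos: [0.5396, -0.1071, 0.0381]
eef_rot: [-3.141, 0.001, 0.09]
force: [-0.3, -0.3, 0.4]
grip_width: 0.0377
```

Emit:
carry_out --squeeze 60 --deltas '[{"x": 0,"y": 0,"z": 0,"wx": 0,"wy": 0,"wz": 0,"jaw": 0},{"x": 0,"y": 0,"z": 0,"wx": 0,"wy": 0,"wz": 0,"jaw": 0},{"x": 0,"y": 0,"z": 0,"wx": 0,"wy": 0,"wz": 0,"jaw": 0},{"x": 0,"y": 0,"z": 0,"wx": 0,"wy": 0,"wz": 0,"jaw": 0},{"x": 0,"y": 0,"z": 0,"wx": 0,"wy": 0,"wz": 0,"jaw": 0},{"x": 0,"y": 0,"z": 0,"wx": 0,"wy": 0,"wz": 0,"jaw": 0},{"x": 0,"y": 0,"z": 0,"wx": 0,"wy": 0,"wz": 0,"jaw": 0},{"x": 0,"y": 0,"z": 0,"wx": 0,"wy": 0,"wz": 0,"jaw": 0}]'

```text
time_s: 11.03
ee_pos: [0.5401, -0.1073, 0.0393]
eef_rot: [3.141, -0.0, 0.09]
force: [-0.7, -0.6, 2.5]
grip_width: 0.0097
```

Width 9.7 mm now matches the 10 mm band. A small test lift follows.

Emit:
carry_out --squeeze 60 --deltas '[{"x": 0,"y": 0,"z": -0.2,"wx": 0,"wy": 0,"wz": 0,"jaw": 0},{"x": 0,"y": 0,"z": -0.3,"wx": 0,"wy": 0,"wz": 0,"jaw": 0},{"x": 0,"y": 0,"z": -0.3,"wx": 0,"wy": 0,"wz": 0,"jaw": 0},{"x": 0,"y": 0,"z": -0.2,"wx": 0,"wy": 0,"wz": 0,"jaw": 0},{"x": 0,"y": 0,"z": 0,"wx": 0,"wy": 0,"wz": 0,"jaw": 0},{"x": 0,"y": 0,"z": 0,"wx": 0,"wy": 0,"wz": 0,"jaw": 0}]'

```text
time_s: 11.53
ee_pos: [0.5401, -0.1072, 0.0594]
eef_rot: [3.141, -0.0, 0.09]
force: [-0.1, 1.2, -2.8]
grip_width: 0.0097
```

```bash
python3 -c "
from h import *
togo([.5404,-.107,.039],.09); print(ctrl.get_obs()['moment'])
"; python3 look.py l .529 -.172 .09
```

```text
t 11.5333 pos [ 0.5401 -0.1072  0.0594] rot [ 3.1415 -0.0004  0.0896] F [-0.1103  1.1744 -2.7899] grip 0.0097
q [-0.2625  0.4306  1.6436  0.      1.0669  1.2187]
units xyz [ 0.0143 -0.01    1.0202] w [ 0.0016 -0.0051 -0.0048]
[0.1923 0.034  0.0602]
[ 0.5187 -0.1893  0.0496] 0.15773603869589797
```

View pics/l.png

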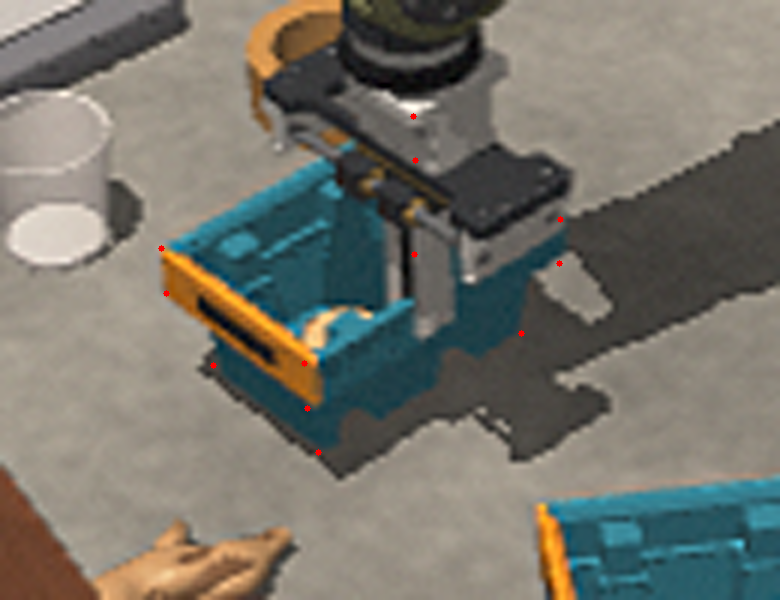

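Emit:
carry_out --squeeze 60 --deltas '[{"x": 0,"y": 0,"z": -0.4,"wx": 0,"wy": 0,"wz": 0,"jaw": 0},{"x": 0,"y": 0,"z": -0.7,"wx": 0,"wy": 0,"wz": 0,"jaw": 0},{"x": 0,"y": 0,"z": -0.8,"wx": 0,"wy": 0,"wz": 0,"jaw": 0},{"x": 0,"y": 0,"z": -0.8,"wx": 0,"wy": 0,"wz": 0,"jaw": 0},{"x": 0,"y": 0,"z": -0.8,"wx": 0,"wy": 0,"wz": 0,"jaw": 0},{"x": 0,"y": 0,"z": -0.8,"wx": 0,"wy": 0,"wz": 0,"jaw": 0},{"x": 0,"y": 0,"z": -0.8,"wx": 0,"wy": 0,"wz": 0,"jaw": 0},{"x": 0,"y": -0.2,"z": -0.8,"wx": 0,"wy": 0,"wz": 0,"jaw": 0},{"x": 0,"y": -0.4,"z": -0.6,"wx": 0,"wy": 0,"wz": 0,"jaw": 0},{"x": -0.16,"y": -0.6,"z": -0.4,"wx": 0,"wy": 0,"wz": 0,"jaw": 0},{"x": -0.15,"y": -0.8,"z": -0.1,"wx": 0,"wy": 0,"wz": 0,"jaw": 0},{"x": -0.15,"y": -0.9,"z": 0,"wx": 0,"wy": 0,"wz": 0,"jaw": 0}]'

```text
time_s: 12.58
ee_pos: [0.5253, -0.0492, 0.1997]
eef_rot: [3.142, -0.001, 0.089]
force: [0.9, 0.0, -3.3]
grip_width: 0.0097
```

Emit:
carry_out --squeeze 60 --deltas '[{"x": -0.15,"y": -0.9,"z": 0,"wx": 0,"wy": 0,"wz": 0,"jaw": 0},{"x": -0.15,"y": -0.9,"z": 0,"wx": 0,"wy": 0,"wz": 0,"jaw": 0},{"x": -0.15,"y": -0.9,"z": 0,"wx": 0,"wy": 0,"wz": 0,"jaw": 0},{"x": -0.15,"y": -0.9,"z": 0,"wx": 0,"wy": 0,"wz": 0,"jaw": 0},{"x": -0.15,"y": -0.9,"z": 0,"wx": 0,"wy": 0,"wz": 0,"jaw": 0},{"x": -0.15,"y": -0.9,"z": 0,"wx": 0,"wy": 0,"wz": 0,"jaw": 0},{"x": -0.15,"y": -0.9,"z": 0,"wx": 0,"wy": 0,"wz": 0,"jaw": 0},{"x": -0.15,"y": -0.9,"z": 0,"wx": 0,"wy": 0,"wz": -0.2,"jaw": 0},{"x": 0,"y": -0.6,"z": 0,"wx": 0,"wy": 0,"wz": -0.4,"jaw": 0},{"x": 0,"y": -0.3,"z": 0,"wx": 0,"wy": 0,"wz": -0.6,"jaw": 0},{"x": 0,"y": 0,"z": 0,"wx": 0,"wy": 0,"wz": -0.8,"jaw": 0},{"x": 0,"y": 0,"z": 0,"wx": 0,"wy": 0,"wz": -0.8,"jaw": 0}]'

```text
time_s: 13.58
ee_pos: [0.4864, 0.1098, 0.199]
eef_rot: [-3.141, 0.0, 0.319]
force: [0.3, -1.2, -1.9]
grip_width: 0.0094
```

```bash
python3 -c "
from h import *
togo([.4872,.1111,.2],2.615); print(ctrl.get_obs()['moment'])
"
```

```text
t 13.5833 pos [0.4864 0.1098 0.199 ] rot [-3.1415  0.0004  0.3191] F [ 0.3087 -1.1599 -1.8539] grip 0.0094
q [0.1485 0.1704 1.637  0.     1.3346 1.4002]
units xyz [ 0.0605 -0.0506 -0.0488] w [ -0.007    0.0012 -28.6989]
[0.161  0.0583 0.0202]
```

Emit:
carry_out --squeeze 60 --deltas '[{"x": 0,"y": 0,"z": 0,"wx": 0,"wy": 0,"wz": -0.9,"jaw": 0},{"x": 0,"y": 0,"z": 0,"wx": 0,"wy": 0,"wz": -0.9,"jaw": 0},{"x": 0,"y": 0,"z": 0,"wx": 0,"wy": 0,"wz": -0.9,"jaw": 0},{"x": 0,"y": 0,"z": 0,"wx": 0,"wy": 0,"wz": -0.9,"jaw": 0},{"x": 0,"y": 0,"z": 0,"wx": 0,"wy": 0,"wz": -0.9,"jaw": 0},{"x": 0,"y": 0,"z": 0,"wx": 0,"wy": 0,"wz": -0.9,"jaw": 0},{"x": 0,"y": 0,"z": 0,"wx": 0,"wy": 0,"wz": -0.9,"jaw": 0},{"x": 0,"y": 0,"z": 0,"wx": 0,"wy": 0,"wz": -0.9,"jaw": 0},{"x": 0,"y": 0,"z": 0,"wx": 0,"wy": 0,"wz": -0.9,"jaw": 0},{"x": 0,"y": 0,"z": 0,"wx": 0,"wy": 0,"wz": -0.9,"jaw": 0},{"x": 0,"y": 0,"z": 0,"wx": 0,"wy": 0,"wz": -0.9,"jaw": 0},{"x": 0,"y": 0,"z": 0,"wx": 0,"wy": 0,"wz": -0.9,"jaw": 0}]'

```text
time_s: 14.58
ee_pos: [0.4864, 0.1092, 0.1989]
eef_rot: [-3.141, 0.0, 1.183]
force: [0.3, -0.3, -2.4]
grip_width: 0.0095
```

Emit:
carry_out --squeeze 60 --deltas '[{"x": 0,"y": 0,"z": 0,"wx": 0,"wy": 0,"wz": -0.9,"jaw": 0},{"x": 0,"y": 0,"z": 0,"wx": 0,"wy": 0,"wz": -0.9,"jaw": 0},{"x": 0,"y": 0,"z": 0,"wx": 0,"wy": 0,"wz": -0.9,"jaw": 0},{"x": 0,"y": 0,"z": 0,"wx": 0,"wy": 0,"wz": -0.9,"jaw": 0},{"x": 0,"y": 0,"z": 0,"wx": 0,"wy": 0,"wz": -0.9,"jaw": 0},{"x": 0,"y": 0,"z": 0,"wx": 0,"wy": 0,"wz": -0.9,"jaw": 0},{"x": 0,"y": 0,"z": 0,"wx": 0,"wy": 0,"wz": -0.9,"jaw": 0},{"x": 0,"y": 0,"z": 0,"wx": 0,"wy": 0,"wz": -0.9,"jaw": 0},{"x": 0,"y": 0,"z": 0,"wx": 0,"wy": 0,"wz": -0.9,"jaw": 0},{"x": 0,"y": 0,"z": 0,"wx": 0,"wy": 0,"wz": -0.9,"jaw": 0},{"x": 0,"y": 0,"z": 0,"wx": 0,"wy": 0,"wz": -0.9,"jaw": 0},{"x": 0,"y": 0,"z": 0,"wx": 0,"wy": 0,"wz": -0.9,"jaw": 0}]'

```text
time_s: 15.58
ee_pos: [0.4864, 0.1092, 0.1989]
eef_rot: [-3.141, -0.0, 2.047]
force: [0.7, 0.2, -3.3]
grip_width: 0.0102
```

Emit:
carry_out --squeeze 60 --deltas '[{"x": 0,"y": 0,"z": 0,"wx": 0,"wy": 0,"wz": -0.9,"jaw": 0},{"x": 0,"y": 0,"z": 0,"wx": 0,"wy": 0,"wz": -0.9,"jaw": 0},{"x": 0,"y": 0,"z": 0,"wx": 0,"wy": 0,"wz": -0.9,"jaw": 0},{"x": 0,"y": 0,"z": 0,"wx": 0,"wy": 0,"wz": -0.9,"jaw": 0},{"x": 0,"y": 0,"z": 0,"wx": 0,"wy": 0,"wz": -0.6,"jaw": 0},{"x": 0,"y": 0,"z": 0,"wx": 0,"wy": 0,"wz": -0.4,"jaw": 0},{"x": 0,"y": 0,"z": 0,"wx": 0,"wy": 0,"wz": -0.2,"jaw": 0},{"x": 0,"y": 0,"z": 0,"wx": 0,"wy": 0,"wz": 0,"jaw": 0},{"x": 0,"y": 0,"z": 0,"wx": 0,"wy": 0,"wz": 0,"jaw": 0}]'

```text
time_s: 16.33
ee_pos: [0.4866, 0.109, 0.1991]
eef_rot: [-3.141, -0.0, 2.425]
force: [-0.3, -0.1, -3.7]
grip_width: 0.0098
```

```bash
cat > v.py <<'E'
from fit import *
import sys
n=sys.argv[1]; z=float(sys.argv[2]); full=[.5313,.1568,-.527]
o=ctrl.get_obs(); t=o["ee_pos"]; yaw=o["eef_rot"][2]; c,s=np.cos(yaw),np.sin(yaw)
x=t[0]-(c*.0152-s*.0617); y=t[1]-(s*.0152+c*.0617)
print("pred crate",x,y,yaw,"z",t[2]-.0393)
out=[]
for cam in("scene","top"):
    im=ctrl.camera(cam); cv2.imwrite(f"pics/{n}_{cam}.png",im)
    q=proj(cam,[[.52,.15,.12]])[0]; of=np.int32(q-[60,65]); big=cv2.resize(im[of[1]:of[1]+130,of[0]:of[0]+130],None,fx=3.0,fy=3.0,interpolation=cv2.INTER_CUBIC)
    for P,col in((pts(*full),(0,255,0)),(pts(x,y,yaw,t[2]-.0393),(0,0,255))):
        for p in proj(cam,P): cv2.circle(big,tuple(int(v) for v in (p+.5-of)*3),2,col,-1)
    out.append(big)
cv2.imwrite(f"pics/{n}.png",np.hstack(out))
E
python3 -c "
from h import *
togo([.4872,.1111,.2],2.615); print(ctrl.get_obs()['moment'])
"; python3 v.py m 0
```

```text
t 16.3333 pos [0.4866 0.109  0.1991] rot [-3.1413 -0.0001  2.4253] F [-0.3224 -0.0754 -3.7454] grip 0.0098
q [ 0.147   0.1706  1.6368 -0.0001  1.3345 -0.7075]
units xyz [ 0.0478  0.0968 -0.0464] w [-0.0034 -0.0019 -2.3712]
[-0.1312  0.0181  0.0051]
pred crate 0.538625920355109 0.1455678949926495 2.4253045302608447 z 0.15977188823365235
```

View pics/m.png

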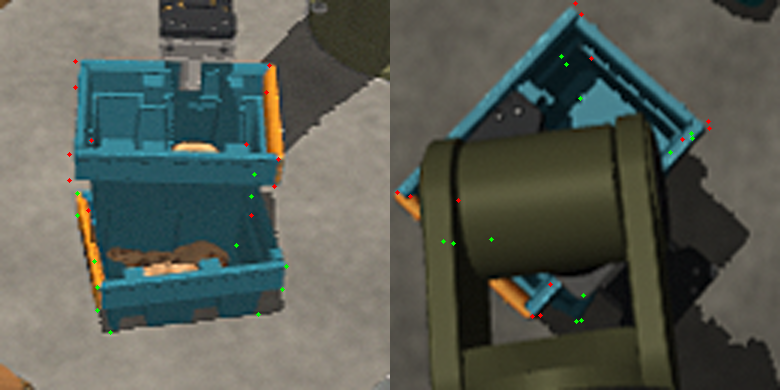

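Emit:
carry_out --squeeze 60 --deltas '[{"x": 0.05,"y": 0.1,"z": 0,"wx": 0,"wy": 0,"wz": -0.6,"jaw": 0},{"x": 0,"y": 0,"z": 0.3,"wx": 0,"wy": 0,"wz": -0.8,"jaw": 0},{"x": 0,"y": 0,"z": 0.4,"wx": 0,"wy": 0,"wz": -0.7,"jaw": 0},{"x": 0,"y": 0,"z": 0.3,"wx": 0,"wy": 0,"wz": -0.3,"jaw": 0},{"x": 0,"y": 0,"z": 0,"wx": 0,"wy": 0,"wz": 0,"jaw": 0},{"x": 0,"y": 0,"z": 0,"wx": 0,"wy": 0,"wz": 0,"jaw": 0}]'

```text
time_s: 16.93
ee_pos: [0.4873, 0.111, 0.1791]
eef_rot: [-3.141, -0.0, 2.616]
force: [0.5, -0.5, -3.4]
grip_width: 0.0094
```

```bash
sed -i 's/fx=3.0,fy=3.0/fx=4.0,fy=4.0/; s/-of)\*3)/-of)*4)/; s/\[60,65\]/[50,65]/; s/of\[0\]+130/of[0]+100/' v.py
python3 -c "
from h import *
togo([.4872,.1111,.18],2.615); print(ctrl.get_obs()['moment'])
"; python3 v.py n 0
```

```text
t 16.9333 pos [0.4873 0.111  0.1791] rot [-3.1413 -0.0004  2.6158] F [ 0.5301 -0.5047 -3.4454] grip 0.0094
q [ 0.1507  0.1895  1.6618 -0.      1.2908 -0.8943]
units xyz [ 0.0064  0.0009 -0.0455] w [-0.0038 -0.0045  0.0099]
[-0.145  -0.0583  0.0101]
pred crate 0.5314155357285003 0.1567567961597863 2.615795361429209 z 0.1397906685690047
```

View pics/n.png

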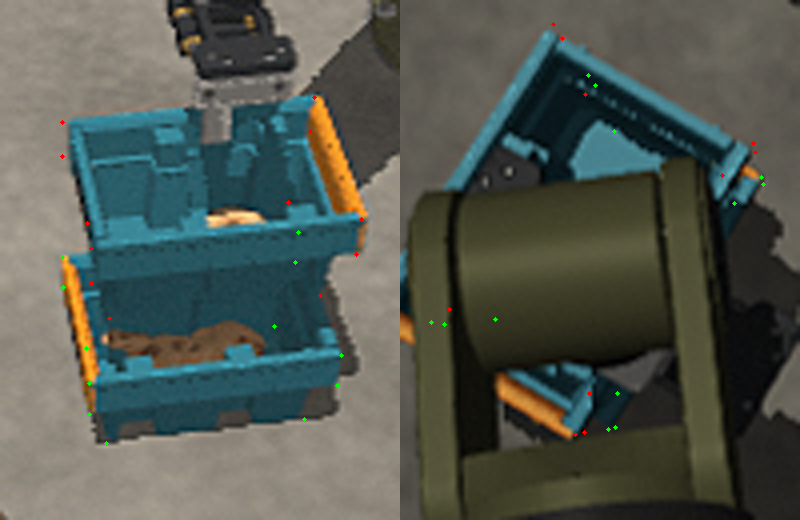

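```bash
python3 - <<'E'
from h import *
im=cv2.imread("pics/n_scene.png"); q=proj("scene",[[.52,.15,.12]])[0]; of=np.int32(q-[50,65]); print(of)
big=cv2.resize(im[of[1]+18:of[1]+118,of[0]+8:of[0]+98],None,fx=6,fy=6,interpolation=cv2.INTER_LANCZOS4)[:600]
cv2.imwrite("pics/n3.png",big)
im=cv2.imread("pics/n_top.png"); q=proj("top",[[.52,.15,.12]])[0]; of=np.int32(q-[50,65]); print(of)
big=cv2.resize(im[of[1]:of[1]+120,of[0]:of[0]+100],None,fx=5,fy=5,interpolation=cv2.INTER_LANCZOS4)[:600]
cv2.imwrite("pics/n4.png",big)
E
```

```text
[313 154]
[211 155]
```

View pics/n3.png

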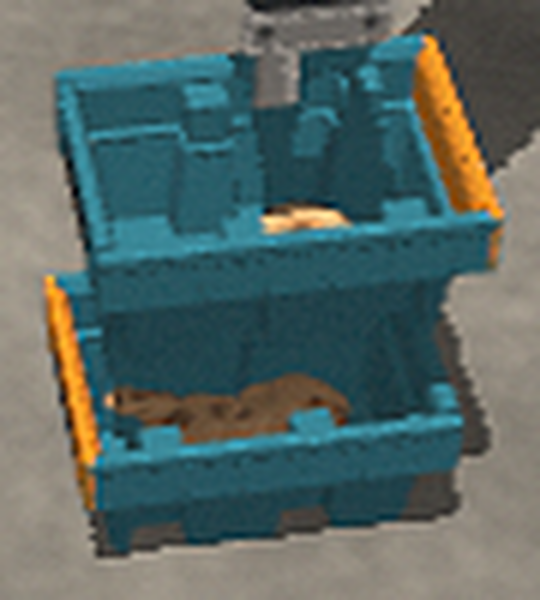

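View pics/n4.png

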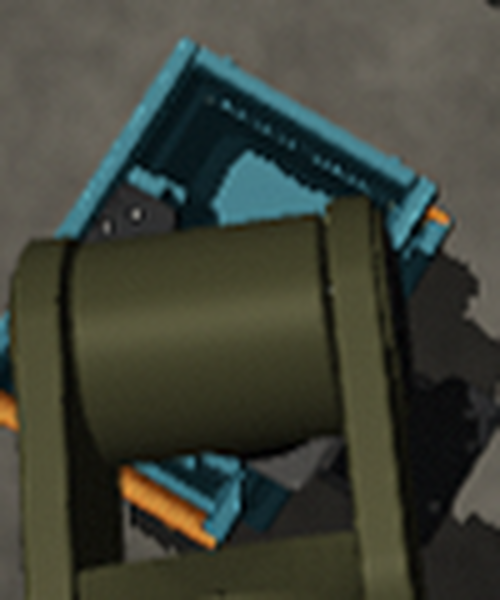

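```bash
cat > cf.py <<'E'
from fit import *
from scipy.optimize import least_squares
def px(o,s,l): return [np.array(o)+(np.array(p)+.5)/s-.5 for p in l]
def cfit(obs,x0,z,yawfree=False):
    # obs: list (cam,pix)
    idx=[np.argmin(np.hypot(*(proj(c,pts(*x0,z))[:8]-p).T)) for c,p in obs]
    def f(v):
        x=[v[0],v[1],v[2] if yawfree else x0[2]]; Q={c:proj(c,pts(*x,z)) for c,_ in obs}
        return np.concatenate([Q[c][i]-p for (c,p),i in zip(obs,idx)])
    r=least_squares(f,x0); return r.x,np.round(r.fun,1),idx
E
python3 - <<'E'
from cf import *
S=[("scene",p) for p in px((321,172),6,[(58,74),(432,36),(503,214)])]
T=[("top",p) for p in px((211,155),5,[(187,38),(438,180),(213,548)])]
x0=[.5314,.1568,2.6158]
for o in(S,T,S+T): print(cfit(o,x0,.1398,True))
F=[("scene",p) for p in px((321,172),6,[(48,278),(97,460),(462,415)])]; FT=[("top",px((211,155),5,[(450,218)])[0])]
x0=[.5313,.1568,-.527]
print("full")
for o in(F,FT,F+FT): print(cfit(o,x0,0,len(o)>1))
E
```

```text
(array([0.5258, 0.1585, 2.62  ]), array([-0.4, -0.2,  0.1, -0.4,  0.3,  0.4]), [np.int64(1), np.int64(3), np.int64(2)])
(array([0.5292, 0.1587, 2.6174]), array([-0.2, -0.5, -0.2,  0.6,  0.3, -0.1]), [np.int64(0), np.int64(1), np.int64(3)])
(array([0.5282, 0.1589, 2.6192]), array([-0.9,  0.2, -0.4,  0. , -0.2,  0.9, -0.3, -0.1, -0.3,  1. ,  0.3,
        0.4]), [np.int64(1), np.int64(3), np.int64(2), np.int64(0), np.int64(1), np.int64(3)])
full
(array([ 0.5273,  0.154 , -0.5039]), array([-0.3, -0.6, -0.7,  0.5,  0.9, -0.2]), [np.int64(2), np.int64(3), np.int64(1)])
(array([ 0.5334,  0.1577, -0.527 ]), array([-0., -0.]), [np.int64(2)])
(array([ 0.5284,  0.1548, -0.4936]), array([-0.6, -0. , -0.5,  1.1,  0.9, -0.1,  0.5,  0.6]), [np.int64(2), np.int64(3), np.int64(1), np.int64(2)])
```

Emit:
carry_out --squeeze 60 --deltas '[{"x": -0.1,"y": 0,"z": 0.2,"wx": 0,"wy": 0,"wz": 0,"jaw": 0},{"x": -0.1,"y": 0,"z": 0.3,"wx": 0,"wy": 0,"wz": 0,"jaw": 0},{"x": 0,"y": 0,"z": 0.3,"wx": 0,"wy": 0,"wz": 0,"jaw": 0},{"x": 0,"y": 0,"z": 0.3,"wx": 0,"wy": 0,"wz": 0,"jaw": 0},{"x": 0,"y": 0,"z": 0.3,"wx": 0,"wy": 0,"wz": 0,"jaw": 0},{"x": 0,"y": 0,"z": 0.3,"wx": 0,"wy": 0,"wz": 0,"jaw": 0},{"x": 0,"y": 0,"z": 0.3,"wx": 0,"wy": 0,"wz": 0,"jaw": 0},{"x": 0,"y": 0,"z": 0.2,"wx": 0,"wy": 0,"wz": 0,"jaw": 0},{"x": 0,"y": 0,"z": 0,"wx": 0,"wy": 0,"wz": 0,"jaw": 0}]'

```text
time_s: 17.78
ee_pos: [0.4904, 0.109, 0.1342]
eef_rot: [-3.141, -0.001, 2.618]
force: [-0.7, -0.1, -2.7]
grip_width: 0.0096
```

```bash
python3 -c "
from h import *
togo([.4902,.109,.121],2.615); print(ctrl.get_obs()['moment'])
"; sed -i 's/print("pred/x+=-.0035;y+=.002;print("pred/' v.py; python3 v.py p 0
```

```text
t 17.7833 pos [0.4904 0.109  0.1342] rot [-3.1407 -0.0011  2.6176] F [-0.6542 -0.0922 -2.7383] grip 0.0096
q [ 0.1458  0.2401  1.7097  0.      1.1933 -0.901 ]
units xyz [ 0.009  -0.0054  0.6575] w [-0.0107 -0.0141  0.0326]
[-0.0796 -0.0601  0.0288]
pred crate 0.5309601268676539 0.15682203983280535 2.6176109761904085 z 0.09485034847694962
```

View pics/p.png

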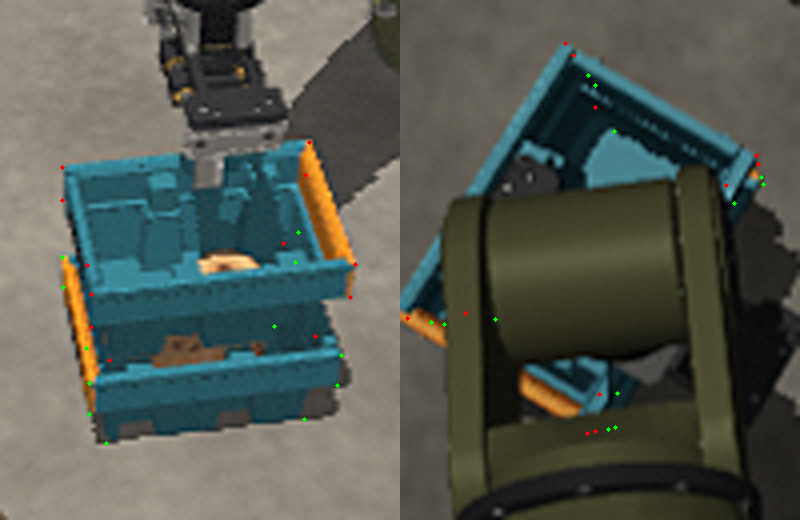

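Emit:
carry_out --squeeze 60 --deltas '[{"x": 0,"y": 0,"z": 0.15,"wx": 0,"wy": 0,"wz": 0,"jaw": 0},{"x": 0,"y": 0,"z": 0.15,"wx": 0,"wy": 0,"wz": 0,"jaw": 0},{"x": 0,"y": 0,"z": 0.15,"wx": 0,"wy": 0,"wz": 0,"jaw": 0},{"x": 0,"y": 0,"z": 0.1,"wx": 0,"wy": 0,"wz": 0,"jaw": 0},{"x": 0,"y": 0,"z": 0,"wx": 0,"wy": 0,"wz": 0,"jaw": 0},{"x": 0,"y": 0,"z": 0,"wx": 0,"wy": 0,"wz": 0,"jaw": 0}]'

```text
time_s: 18.38
ee_pos: [0.4908, 0.109, 0.1241]
eef_rot: [-3.141, -0.0, 2.618]
force: [-0.2, 0.7, -3.5]
grip_width: 0.0099
```

Emit:
carry_out --squeeze 60 --deltas '[{"x": 0,"y": 0,"z": 0.05,"wx": 0,"wy": 0,"wz": 0,"jaw": 0},{"x": 0,"y": 0,"z": 0.05,"wx": 0,"wy": 0,"wz": 0,"jaw": 0},{"x": 0,"y": 0,"z": 0.05,"wx": 0,"wy": 0,"wz": 0,"jaw": 0},{"x": 0,"y": 0,"z": 0,"wx": 0,"wy": 0,"wz": 0,"jaw": 0}]'

```text
time_s: 18.72
ee_pos: [0.491, 0.109, 0.1214]
eef_rot: [3.141, 0.0, 2.618]
force: [-0.4, -1.1, -0.1]
grip_width: 0.0097
```

Emit:
carry_out --squeeze 60 --deltas '[{"x": 0,"y": 0,"z": 0.03,"wx": 0,"wy": 0,"wz": 0,"jaw": 0},{"x": 0,"y": 0,"z": 0,"wx": 0,"wy": 0,"wz": 0,"jaw": 0},{"x": 0,"y": 0,"z": 0,"wx": 0,"wy": 0,"wz": 0,"jaw": 0}]'

```text
time_s: 18.97
ee_pos: [0.4911, 0.1089, 0.1213]
eef_rot: [3.141, 0.001, 2.618]
force: [-4.5, -2.0, 6.0]
grip_width: 0.0098
```

```bash
python3 -c "
from h import *
togo([.4902,.109,.121],2.615); print(ctrl.get_obs()['moment'])
"; python3 v.py r 0
```

```text
t 18.9667 pos [0.4911 0.1089 0.1213] rot [3.1412 0.0008 2.6175] F [-4.4657 -1.9776  6.0169] grip 0.0098
q [ 0.1456  0.2545  1.7239 -0.0002  1.1624 -0.9011]
units xyz [ 0.0388 -0.0193  0.0146] w [0.0052 0.0098 0.0317]
[-0.338   0.5273  0.0546]
pred crate 0.5315992153990884 0.15675915738844615 2.617537987138859 z 0.08199273175623685
```

View pics/r.png

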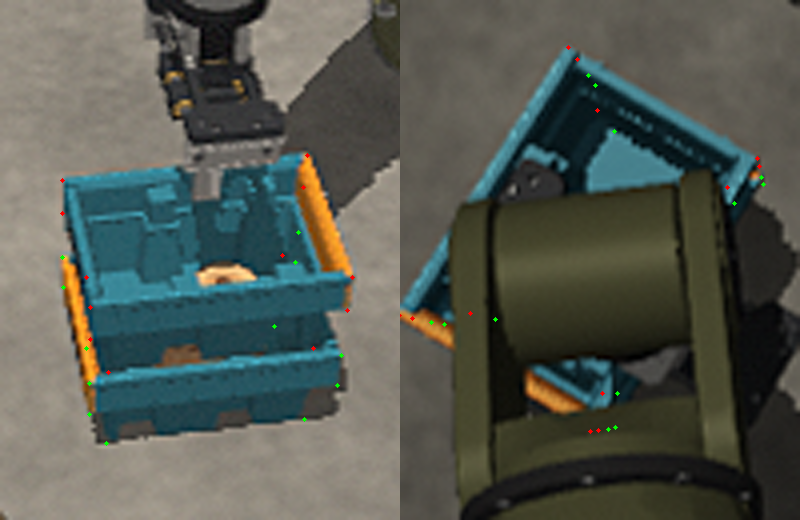

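Emit:
carry_out --squeeze 10 --deltas '[{"x": 0,"y": 0,"z": 0,"wx": 0,"wy": 0,"wz": 0,"jaw": 0},{"x": 0,"y": 0,"z": 0,"wx": 0,"wy": 0,"wz": 0,"jaw": 20},{"x": 0,"y": 0,"z": 0,"wx": 0,"wy": 0,"wz": 0,"jaw": 35},{"x": 0,"y": 0,"z": 0,"wx": 0,"wy": 0,"wz": 0,"jaw": 35},{"x": 0,"y": 0,"z": 0,"wx": 0,"wy": 0,"wz": 0,"jaw": 35},{"x": 0,"y": 0,"z": 0,"wx": 0,"wy": 0,"wz": 0,"jaw": 35}]'

```text
time_s: 19.57
ee_pos: [0.4909, 0.1091, 0.1205]
eef_rot: [3.142, -0.0, 2.618]
force: [0.1, 1.3, 0.2]
grip_width: 0.0323
```

Emit:
carry_out --deltas '[{"x": 0,"y": 0,"z": -0.3,"wx": 0,"wy": 0,"wz": 0,"jaw": 35},{"x": 0,"y": 0,"z": -0.6,"wx": 0,"wy": 0,"wz": 0,"jaw": 35},{"x": 0,"y": 0,"z": -0.8,"wx": 0,"wy": 0,"wz": 0,"jaw": 35},{"x": 0,"y": 0,"z": -0.8,"wx": 0,"wy": 0,"wz": 0,"jaw": 35},{"x": 0,"y": 0,"z": -0.8,"wx": 0,"wy": 0,"wz": 0,"jaw": 35},{"x": 0,"y": 0,"z": -0.8,"wx": 0,"wy": 0,"wz": 0,"jaw": 35},{"x": 0,"y": 0,"z": -0.6,"wx": 0,"wy": 0,"wz": 0,"jaw": 35},{"x": 0,"y": 0,"z": -0.5,"wx": 0,"wy": 0,"wz": 0,"jaw": 35},{"x": 0,"y": 0,"z": 0,"wx": 0,"wy": 0,"wz": 0,"jaw": 35}]'

```text
time_s: 20.32
ee_pos: [0.4915, 0.1092, 0.2267]
eef_rot: [3.14, 0.002, 2.618]
force: [0.6, 0.4, 0.3]
grip_width: 0.0324
```

Emit:
carry_out --deltas '[{"x": -0.25,"y": -0.43,"z": 0,"wx": 0,"wy": 0,"wz": 0,"jaw": 35},{"x": -0.5,"y": -0.86,"z": 0,"wx": 0,"wy": 0,"wz": 0,"jaw": 35},{"x": -0.5,"y": -0.86,"z": 0,"wx": 0,"wy": 0,"wz": 0,"jaw": 35},{"x": -0.5,"y": -0.86,"z": 0,"wx": 0,"wy": 0,"wz": 0,"jaw": 35},{"x": -0.5,"y": -0.86,"z": 0,"wx": 0,"wy": 0,"wz": 0,"jaw": 35},{"x": -0.5,"y": -0.86,"z": 0,"wx": 0,"wy": 0,"wz": 0,"jaw": 35},{"x": -0.5,"y": -0.86,"z": 0,"wx": 0,"wy": 0,"wz": 0,"jaw": 35},{"x": -0.5,"y": -0.86,"z": 0,"wx": 0,"wy": 0,"wz": 0,"jaw": 35},{"x": -0.5,"y": -0.86,"z": 0,"wx": 0,"wy": 0,"wz": 0,"jaw": 35},{"x": -0.5,"y": -0.86,"z": 0,"wx": 0,"wy": 0,"wz": 0,"jaw": 35},{"x": -0.25,"y": -0.43,"z": 0,"wx": 0,"wy": 0,"wz": 0,"jaw": 35},{"x": 0,"y": 0,"z": 0,"wx": 0,"wy": 0,"wz": 0,"jaw": 35}]'

```text
time_s: 21.32
ee_pos: [0.4909, -0.0916, 0.2237]
eef_rot: [-3.141, -0.001, 2.615]
force: [-0.5, 0.5, -0.8]
grip_width: 0.0326
```

```bash
sed 's/^x=t\[0\].*/x,y,yaw=.5350,.1547,2.6146/; s/t\[2\]-.0393)/.082)/g' v.py > v2.py; python3 v2.py s 0; cp pics/s_top.png pics/s_t.png
```

```text
pred crate 0.5315000000000001 0.1567 2.6146 z 0.082
```

View pics/s.png

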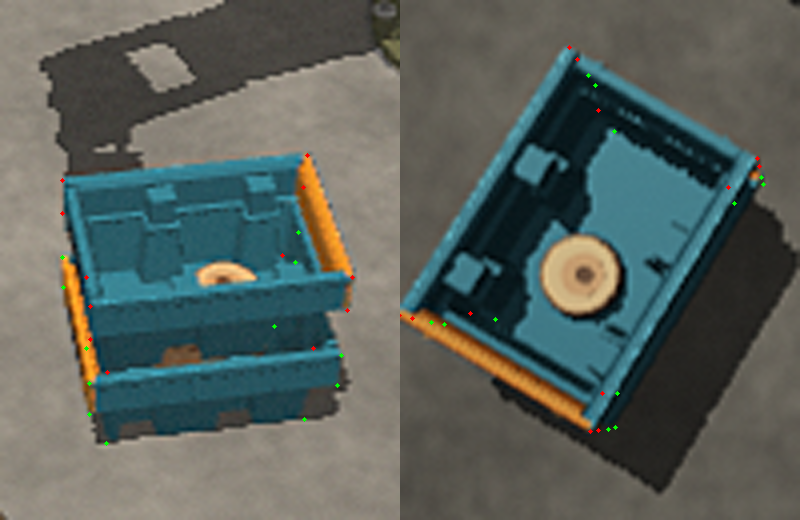

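View pics/s_t.png

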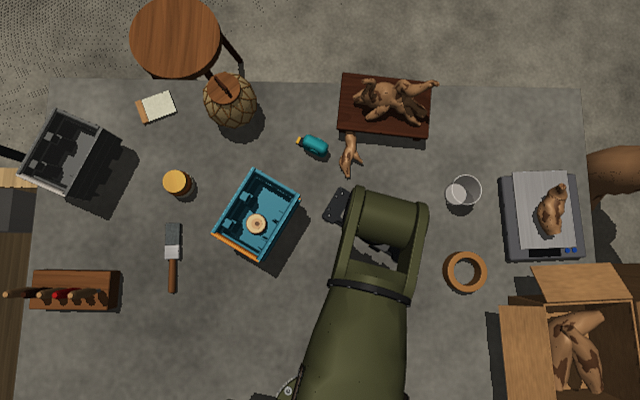

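```bash
python3 -c "
from fit import *
im=cv2.imread('pics/s_top.png')
for z in(.07,.082,.094):
    print(z,fit({'top':im},{'top':(256,215)},[.5315,.1567,2.615],z=z,cams=('top',)))
from station import ctrl
print(ctrl.get_obs()['time_s']); print(ctrl.hand_in())"
```

```text
0.07 (array([0.5332, 0.1591, 2.6212]), np.float64(0.07062815246217045))
0.082 (array([0.5318, 0.1586, 2.6172]), np.float64(0.04904841141906297))
0.094 (array([0.5302, 0.1555, 2.6219]), np.float64(0.04254848941812698))
21.4167
the job is handed in; nothing more can be done
None
```

I turned the top crate end for end, with the slice still in it. I set it on the full crate's lugs with its orange end over the plain end, let go, backed the arm away and handed in at about 21.4 s.

**Failed grasps:** Two early lifts failed. The real finger ends sat about 20 mm above the reported tool-point height, so the jaws held only the bevelled top of the rim. The first lift dragged the crate about 40 mm across the counter and dropped it back from a low height. I noticed the second one tilting and put the crate down. A grip 20 mm deeper then held it level, with a jaw opening of 9.7 mm on the 10 mm band and about 3 N of weight.

**Last checks:**
- **Set-down:** The lower crate took the weight gently at a crate height of 82 mm by the arm's reading, which matches the lugs.
- **Position:** In both cameras the rim corners match the expected pose. The top-camera fit puts the two crates' centres about 2 mm apart.
- **Rest of the scene:** The slice and the burl are in their crates. The lower crate looks unmoved and the other things are where they started.

**Where the checks were weak:**
- **Height and tilt:** The final top-camera fit cannot fix the height, because it matched slightly better at 94 mm than at 82 mm. I rely on the set-down contact height and the scene view for that. I judged the final tilt by eye and did not measure it.
- **Camera disagreement:** The two cameras differed by 3 to 5 mm in places, within the 10 mm allowed.

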